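# Isolate the practice feeder box for padlocking and change its fuse carriers

### The job

Make the practice feeder box safe first: swing its red main-switch handle from ON to OFF and leave it where the hole in its steel tongue lines up with the hole in the hasp bracket, so that my padlock will go straight through; it can be pushed past OFF, which is wrong. Only with the switch off, pull every old orange fuse carrier and put it in the grey return tray, and plug one blue carrier fully home in each of the four fuse bases. Finish with the holes still in line, and do not disturb the padlock, the tester and the lug lying on the bench.

Things in the scene. Friction and masses are not known exactly. Their poses are not given: they have to be found in the camera images.
- box: Practice feeder box, a grey steel enclosure lying on its back and fixed to the bench, 210 mm (its x) by 360 mm (its y), mounting plate on top 72 mm above the bench. Origin: centre of its underside on the bench; its z is up. The yellow 84 mm switch plate with the red handle is at its +y end; the four black fuse bases stand in a row along the -y end.
- isolator (a joint): Red main-switch (isolator) handle turning about a vertical axis, in rad: 0 = ON (grip points along the box's +y, beyond its edge), grows counter-clockwise seen from above; OFF, holes in line, = 1.571 (grip points along the box's -x, towards the robot). It can be pushed on past OFF to a stop at 1.95. It has no detent: friction of about 0.3 N m (about 3 N at the grip) holds it where it is left.
- switch_axis (a point): Point on the handle's turning axis, 120 mm above the bench; fixed to the box, box axes.
- handle_grip (a point): Centre of the handle's grip, 97 mm from the turning axis and 120 mm above the bench; moves with the handle, its x points from the axis outward along the grip. The grip is an upright bar 68 mm long, 18 mm wide, from 98 mm to 136 mm above the bench, with nothing within 25 mm under it, to be pinched across its width from above.
- handle_hole (a point): Centre of the 11 mm padlock hole in the handle's steel tongue, 55 mm from the turning axis on the side opposite to the grip, 106 mm above the bench; moves with the handle.
- hasp_hole (a point): Centre of the 11 mm padlock hole in the fixed steel hasp bracket on the box, 102 mm above the bench, just under the path of the handle's tongue. A 7 mm padlock shackle has to pass down through both holes.
- tray: Grey open return tray standing loose on the bench, 180 mm square, 45 mm high, walls and floor 5 mm; 0.9 kg. Origin: centre of its underside, z up.
- padlock: Red safety padlock lying on the bench, 42 x 38 x 20 mm with a steel shackle; leave it alone.
- tester: Yellow voltage tester lying on the bench, 150 x 46 x 28 mm with a black tip; leave it alone.
- lug: Bare tinned cable lug lying on the bench beside the box, 90 x 26 x 22 mm; leave it alone.
- way1 (a point): Centre of the top face of fuse base 1, a black block 92 mm (x) by 48 mm (y), its top 98 mm above the bench; box axes; base 1 is next to the switch, 60 mm from base to base. In the top are two slots, 12 mm (x) by 36 mm (y), 20 mm deep, their centres 20 mm either side of this point along x.
- way2 (a point): Centre of the top face of fuse base 2, a black block 92 mm (x) by 48 mm (y), its top 98 mm above the bench; box axes; base 1 is next to the switch, 60 mm from base to base. In the top are two slots, 12 mm (x) by 36 mm (y), 20 mm deep, their centres 20 mm either side of this point along x.
- way3 (a point): Centre of the top face of fuse base 3, a black block 92 mm (x) by 48 mm (y), its top 98 mm above the bench; box axes; base 1 is next to the switch, 60 mm from base to base. In the top are two slots, 12 mm (x) by 36 mm (y), 20 mm deep, their centres 20 mm either side of this point along x.
- way4 (a point): Centre of the top face of fuse base 4, a black block 92 mm (x) by 48 mm (y), its top 98 mm above the bench; box axes; base 1 is next to the switch, 60 mm from base to base. In the top are two slots, 12 mm (x) by 36 mm (y), 20 mm deep, their centres 20 mm either side of this point along x.
- old1: Old orange fuse carrier, starts plugged home in base 1 (None if absent); lifts straight out. Origin: centre of the blades' lower ends, z up the carrier. Two copper blades at x = +-20 mm, each 8 (x) by 32 (y) by 16 mm long, tapered ends; body 64 (x) by 40 (y) mm, z = 16 to 34; pull grip, a fin 46 (x) by 16 (y) mm, z = 34 to 60, to pinch across y. 0.14 kg.
- old2: Old orange fuse carrier, starts plugged home in base 2 (None if absent); lifts straight out. Origin: centre of the blades' lower ends, z up the carrier. Two copper blades at x = +-20 mm, each 8 (x) by 32 (y) by 16 mm long, tapered ends; body 64 (x) by 40 (y) mm, z = 16 to 34; pull grip, a fin 46 (x) by 16 (y) mm, z = 34 to 60, to pinch across y. 0.14 kg.
- old3: Old orange fuse carrier, starts plugged home in base 3 (None if absent); lifts straight out. Origin: centre of the blades' lower ends, z up the carrier. Two copper blades at x = +-20 mm, each 8 (x) by 32 (y) by 16 mm long, tapered ends; body 64 (x) by 40 (y) mm, z = 16 to 34; pull grip, a fin 46 (x) by 16 (y) mm, z = 34 to 60, to pinch across y. 0.14 kg.
- old4: Old orange fuse carrier, starts plugged home in base 4 (None if absent); lifts straight out. Origin: centre of the blades' lower ends, z up the carrier. Two copper blades at x = +-20 mm, each 8 (x) by 32 (y) by 16 mm long, tapered ends; body 64 (x) by 40 (y) mm, z = 16 to 34; pull grip, a fin 46 (x) by 16 (y) mm, z = 34 to 60, to pinch across y. 0.14 kg.
- new1: New blue fuse carrier, starts upright on the thin black rubber mat. Origin: centre of the blades' lower ends, z up the carrier. Two copper blades at x = +-20 mm, each 8 (x) by 32 (y) by 16 mm long, tapered ends; body 64 (x) by 40 (y) mm, z = 16 to 34; pull grip, a fin 46 (x) by 16 (y) mm, z = 34 to 60, to pinch across y. 0.14 kg. Home: origin 16 mm below base top; fits either way round.
- new2: New blue fuse carrier, starts upright on the thin black rubber mat. Origin: centre of the blades' lower ends, z up the carrier. Two copper blades at x = +-20 mm, each 8 (x) by 32 (y) by 16 mm long, tapered ends; body 64 (x) by 40 (y) mm, z = 16 to 34; pull grip, a fin 46 (x) by 16 (y) mm, z = 34 to 60, to pinch across y. 0.14 kg. Home: origin 16 mm below base top; fits either way round.
- new3: New blue fuse carrier, starts upright on the thin black rubber mat. Origin: centre of the blades' lower ends, z up the carrier. Two copper blades at x = +-20 mm, each 8 (x) by 32 (y) by 16 mm long, tapered ends; body 64 (x) by 40 (y) mm, z = 16 to 34; pull grip, a fin 46 (x) by 16 (y) mm, z = 34 to 60, to pinch across y. 0.14 kg. Home: origin 16 mm below base top; fits either way round.
- new4: New blue fuse carrier, starts upright on the thin black rubber mat. Origin: centre of the blades' lower ends, z up the carrier. Two copper blades at x = +-20 mm, each 8 (x) by 32 (y) by 16 mm long, tapered ends; body 64 (x) by 40 (y) mm, z = 16 to 34; pull grip, a fin 46 (x) by 16 (y) mm, z = 34 to 60, to pinch across y. 0.14 kg. Home: origin 16 mm below base top; fits either way round.
Things that resemble listed ones, but are neither listed nor needed, are in the scene too. Leave any brown or white look-alike of the old2 alone.

How it is judged:
By the outcome, as a careful person would: the job done as asked, in the order asked, and still so for the second after the job is handed in, with the robot touching nothing.
Of old1, old2, old3, old4 only 1 to 4 are there at a start; the rules pass over those that are not, and their reading is None.
At some moment in a run one of new1, new2, new3, new4, tray may be knocked a few centimetres aside while the robot is not near it.
It also fails if it takes over 210 s, if anything falls off the work surface, if the arm or the gripper's body presses on something with over 40 N, if the wrist force passes 120 N, or if a joint passes its speed limit or range.

### The arm

A 6-joint arm with a two-finger parallel gripper is mounted at the origin on the work surface. World frame = base frame: x ahead of the robot, y to its left, z up, the work surface at z = 0. Lengths are in m, angles in rad, forces in N, time in s.
With the tool pointing down it reaches from about 0.425 to 0.95 m from the base axis. Payload 3.5 kg.
Tool frame: the origin (TCP) lies between the finger pads; the fingertips stand 25 mm ahead of it and the grasp point (between the pads) lies 6 mm ahead of it (ctrl.finger_overhang is the distance from the TCP to the fingertips, in m); x points along the fingers, y is the direction in which the jaws open and shut, and the axes are right-handed (so a half turn about x gives the same grasp; the last joint's range is limited). The gripper opens to 85 mm and grips with 20 to 120 N. Pads are 22 mm wide; open, the fingers measure 114 mm over their backs; the gripper's body (76 mm by 85 mm) begins 54 mm behind the grasp point. The pads swing forward as they close: fully open they stand 13 mm farther back than shut.
Start: joints at [-1.26, 0.286, 1.577, -0, 1.279, -0.15], TCP at [0.3, -0.605, 0.256] pointing down, gripper open.
Joint ranges: [-2.77, 2.77], [-0.9, 2.22], [0.21, 2.48], [-1.53, 4.67], [0.24, 2.81], [-2.84, 2.84]. Speed limits (rad/s): [2.79, 2.79, 3.14, 3.14, 3.14, 3.14].

### API

Orientations are given as a unit quaternion [x, y, z, w].
In Python, from plant import ctrl gives the robot as it stands.
- The arm moves only by the tool play_rows, never from a script. Its argument "targets" is a list of rows, each an object with "delta_pos": the shift along the world's x, y, z normalised to -1 to 1, where 1 is 1000 mm, a list of three; "delta_rot": the turn, a rotation vector about the world's x, y, z normalised to -1 to 1, where 1 is pi rad, a list of three; "claw": the finger opening in mm, from 0 to 85.4. In form: [{"delta_pos": [tx, ty, tz], "delta_rot": [wx, wy, wz], "claw": claw}, ...]. A call has 1 to 20 rows; each row is the pose to reach, as a shift and turn from the pose measured when the call began, turning the shorter way round; what a row does not reach only later rows make up. A row lasts 1/12 s, in which the tool goes at most 41.7 mm and 7.16 degrees, less where a joint would pass 70% of its speed; a pose out of reach is approached as far as the arm can. A call with a number of a shift or a turn outside -1 to 1 is refused whole. A call with a gripper value outside its range is refused whole. The fingers move at their own pace and stop on an object; "newtons" is the grip in N (left out, the last holds). Time passes only in rows, so rows that repeat a pose let the fingers close. It gives the time, the measured TCP pose, the force and the opening at its end, in the units of the state.
- ctrl.get_state(): the state, without advancing time (a new reading comes with each control period).
- ctrl.read_camera(name): name is "scene" or "top"; returns the picture (420x560x3 uint8, blue, green, red); there is no depth.
- ctrl.calibration(name): a dict with "fx", "fy", "cx", "cy" (pixels), "k1" (the pictures are not rectified: a ray, as slopes to the right and down, at radius r is drawn at 1 + k1 r^2 times it, then the intrinsics apply), "camera_from_world" (4x4, takes a point from world to camera coordinates). Camera axes: x right, y down, z forward; pixel columns grow to the right and rows downward; lengths in m; the calibration is good to about 2 mm. A picture is of the moment at which its call begins. calibration takes no time and is no camera call.
- ctrl.sign_off(): hands the job in, once; it reports no verdict.
The state is a dict: "time": time; "qpos": joint angles; "dq": joint speeds; "joint_efforts": joint torques, N m; "eef_pos": TCP position; "tcp_rot": TCP orientation; "contact_force": force on the tool from outside, world axes, zero at the start; "wrist_torque": the same for the moment, N m; "opening": opening from 0.0 (shut) to 1.0 (fully open).
Only numpy, scipy, OpenCV 4.12 (cv2) and the standard library are available. Lean on these libraries where they do the work, as an engineer would, in place of code of your own. Each camera call takes 0.05 s, during which the arm holds its last target. There are 200 camera calls.

## Working session

There is one attempt and no reset: what is moved stays moved. The work goes in short steps, Python scripts to look and compute and a tool call to move; the robot and the scene stay as the last step left them, time stands still between calls to the robot, and variables do not carry over. Pictures are saved under pics/ and viewed, about 12 in all and at most 16, crops included, and the job is handed in when it is done.

Besides the shell and the picture viewer there is one more tool, called by a JSON object that holds its "method" and its "body". play_rows: Moves the arm, as the interface text tells. Its arguments: {"type":"object","properties":{"targets":{"type":"array"},"newtons":{"type":"number"}},"required":["targets"]}

```bash
mkdir -p pics; ls; cat > h.py <<'E'
import numpy as np, cv2
from plant import ctrl
def snap(n,f):
    im=ctrl.read_camera(n); cv2.imwrite('pics/'+f+'.png',im); return im
def ray(n,uv):
    c=ctrl.calibration(n); T=np.array(c['camera_from_world'])
    x=(uv[0]-c['cx'])/c['fx']; y=(uv[1]-c['cy'])/c['fy']
    K=np.array([[c['fx'],0,c['cx']],[0,c['fy'],c['cy']],[0,0,1.]])
    rd=np.hypot(x,y); r=rd
    for _ in range(30): r=rd/(1+c['k1']*r*r)
    s=r/rd if rd>0 else 1
    d=T[:3,:3].T@np.array([x*s,y*s,1]); o=-T[:3,:3].T@T[:3,3]
    return o,d/np.linalg.norm(d)
def onz(n,uv,z):
    o,d=ray(n,uv); return o+d*(z-o[2])/d[2]
def proj(n,p):
    c=ctrl.calibration(n); T=np.array(c['camera_from_world'])
    q=T[:3,:3]@np.array(p)+T[:3,3]; x,y=q[:2]/q[2]; s=1+c['k1']*(x*x+y*y)
    return np.array([c['fx']*x*s+c['cx'],c['fy']*y*s+c['cy']])
def two(uvs,uvt):
    (a,d),(b,e)=ray('scene',uvs),ray('top',uvt)
    t=np.linalg.lstsq(np.c_[d,-e],b-a,rcond=None)[0]
    p,q=a+d*t[0],b+e*t[1]; return (p+q)/2,np.linalg.norm(p-q)
E
python3 - <<'E'
from h import *
for n in('scene','top'):
    snap(n,n+'0'); c=ctrl.calibration(n); print(n,c['fx'],c['k1'],ray(n,(280,210)))
print(ctrl.get_state())
E
```

```text
pics
scene 455.9009812544048 0.018429110960117682 (array([1.35490977, 0.19668271, 0.9113727 ]), array([-0.67948484, -0.16520443, -0.71484813]))
top 464.31121459326437 -0.08709895484402735 (array([ 0.36029269, -0.02255578,  1.2325988 ]), array([ 0.21135066,  0.01320306, -0.97732112]))
{'time': 0.1, 'qpos': array([-1.25996451e+00,  2.87136099e-01,  1.57798146e+00,  1.91337139e-05,
        1.27862788e+00, -1.50003156e-01]), 'dq': array([ 1.65328296e-03, -2.53382787e-03, -3.71132125e-03, -1.21344268e-03,
        2.19279387e-05,  1.00711559e-03]), 'joint_efforts': array([ 5.33650073e-04, -4.07297802e+01, -2.93696523e+01, -1.54695990e-04,
        3.45179738e-03, -1.09683569e-06]), 'eef_pos': array([ 0.30003565, -0.60406492,  0.2550727 ]), 'tcp_rot': array([-0.68836411, -0.16224906,  0.68847348, -0.16073069]), 'contact_force': array([ 0.05293978, -0.47952465, -0.22652892]), 'wrist_torque': array([-0.00733392, -0.03693159,  0.06951525]), 'opening': 1.0008312624824427}
```

View pics/scene0.png

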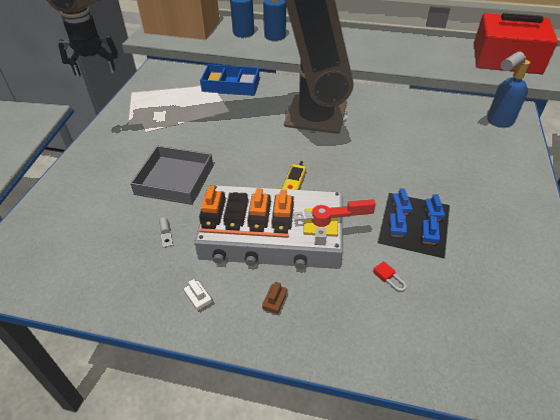

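View pics/top0.png

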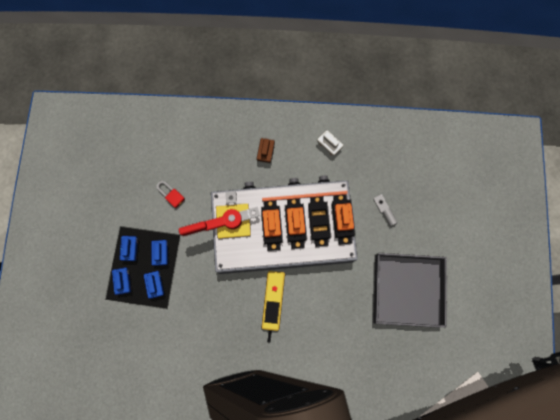

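Red handle: grip at top (190,229), pivot (232,218), hasp near (231,198). Possible carriers in the top view are orange at (272,225), (296,222) and (343,218), with base 3 empty at (320,220). The look-alikes to leave are brown (265,150) and white (330,143). The blue ones on the mat are at (128,249), (159,252), (121,281) and (153,285). I'll choose by colour and by position in the bases, and check in one crop.

```bash
cat > seg.py <<'E'
from h import *
def blobs(im,lo,hi,amin=40,roi=None):
    hsv=cv2.cvtColor(im,cv2.COLOR_BGR2HSV); m=cv2.inRange(hsv,np.array(lo),np.array(hi))
    if roi is not None:
        k=np.zeros_like(m); k[roi[1]:roi[3],roi[0]:roi[2]]=255; m&=k
    cs,_=cv2.findContours(m,cv2.RETR_EXTERNAL,cv2.CHAIN_APPROX_NONE)
    return [(cv2.minAreaRect(c),cv2.contourArea(c),c) for c in cs if cv2.contourArea(c)>=amin],m
E
python3 - <<'E'
from seg import *
t=cv2.imread('pics/top0.png'); s=cv2.imread('pics/scene0.png')
cv2.imwrite('pics/c1.png',cv2.resize(t[165:315,90:365],None,fx=2.9,fy=2.9,interpolation=cv2.INTER_CUBIC))
cv2.imwrite('pics/c2.png',cv2.resize(s[170:275,180:460],None,fx=2.85,fy=2.85,interpolation=cv2.INTER_CUBIC))
for nm,im,roi in(('top',t,(90,120,450,330)),('scene',s,(120,140,460,320))):
  for col,lo,hi in(('or',(6,150,90),(16,255,255)),('bl',(100,120,50),(130,255,255)),('red',(0,170,90),(4,255,255)),('yel',(20,150,100),(32,255,255)),('plate',(0,0,170),(180,40,255))):
    for r,a,c in blobs(im,lo,hi,40,roi)[0]: print(nm,col,np.round(r[0],1),np.round(r[1],1),round(r[2]),a)
E
```

```text
top or [271.1 222.4] [26.5 16.8] 85 403.0
top or [295.4 220.4] [26.6 16.7] 85 403.5
top or [343.9 216.3] [26.6 16.6] 83 398.5
top or [269.9 150.5] [ 3.5 19.4] 11 45.5
top or [262.7 148.9] [ 7.3 19.6] 11 91.0
top bl [152.9 284.1] [26.5 17.1] 79 408.5
top bl [120.4 280.5] [26.3 17. ] 84 392.0
top bl [159. 252.] [26. 16.] 90 390.5
top bl [127.5 247.5] [25. 17.] 90 387.5
top red [209.2 221.6] [17.5 62.2] 82 522.5
top red [174.3 197.8] [14.1 12. ] 45 162.0
top yel [272.9 300.4] [17.  58.4] 6 897.5
top yel [233.5 229.3] [14.3 32.1] 84 280.0
top yel [231.9 209.8] [ 9.2 31.1] 83 122.0
top plate [282.7 225.1] [ 76.5 138.1] 85 4273.0
top plate [330.  141.5] [21.9 13.4] 45 277.0
scene or [275.1 296.2] [15.4 26.3] 25 225.5
scene or [243.5 232.4] [87.3  3.4] 4 177.0
scene or [282.6 203.4] [16.3 27.2] 8 340.0
scene or [258.9 202. ] [15.9 27.1] 11 329.5
scene or [211.4 199.3] [16.7 27.1] 13 343.0
scene bl [433.4 217.8] [20.8 48.1] 7 650.0
scene bl [400.9 211.4] [20.9 47. ] 9 608.0
scene red [383.8 270.8] [17.7 15.6] 45 225.5
scene red [332.  211.5] [13. 38.] 90 293.0
scene red [361.  206.5] [13. 26.] 90 116.5
scene yel [320.5 226.5] [17. 33.] 90 276.5
scene yel [294.4 177.6] [15.6 28.6] 22 169.0
scene plate [196.1 292.4] [26.7 17.2] 55 385.5
scene plate [166.1 239.3] [12.   9.8] 79 98.5
scene plate [270.1 215.8] [143.3  56.3] 4 2060.5
scene plate [269.4 209.8] [19.  43.8] 6 171.0
scene plate [234.  207.8] [40.  43.7] 3 313.0
```

View pics/c1.png

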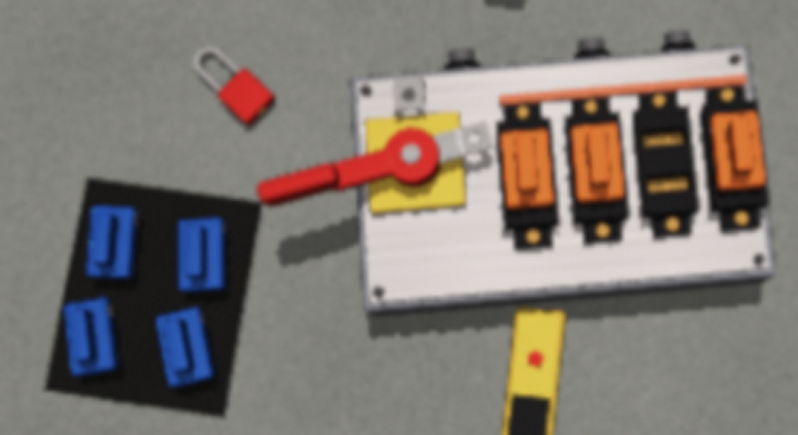

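View pics/c2.png

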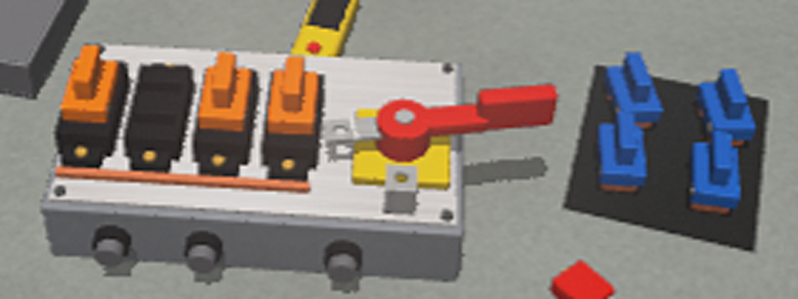

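The top crop shows orange carriers in bases 1 (525,165), 2 (598,160) and 4 (738,148), and base 3 empty (665,160). The four blue carriers are on the mat, and the handle grip is at (300,182) with the hub at (411,153). The hasp bracket hole is at (410,95) and the tongue at (475,138). The scene crop agrees. Brown and white lie outside the crop and aren't chosen.

```bash
python3 - <<'E'
from seg import *
print([a for a in dir(ctrl) if a[0]!='_'],ctrl.finger_overhang)
T=lambda x,y:(90+x/2.9-.33,165+y/2.9-.33); S=lambda x,y:(180+x/2.85-.33,170+y/2.85-.33)
for n,t,s in(('screw+y+x',(366,90),(447,214)),('screw+y-x',(378,292),(447,68)),('screw-y+x',(735,60),(61,190)),
 ('hub',(410,152),(403,115)),('hasphole',(409,95),(402,177)),('tonguehole',(476,133),(340,127)),('lowbr',(476,147),(341,147)),
 ('old1fin',(530,162),(292,70)),('old2fin',(602,158),(226,65)),('old4fin',(738,143),(90,57)),('gripend',(262,192),(553,97)),('terminal1',(523,112),(290,165)),('terminal4',(727,96),(81,152)),('blue_ul',(113,243),(713,147)),('blue_lr',(190,343),(638,66))):
    p,e=two(S(*s),T(*t)); print(n,np.round(p*1000,1),'gap',round(e*1000,1))
im=cv2.imread('pics/top0.png')
print('ctr')
P={}
for col,lo,hi,z,roi in(('or',(6,150,60),(16,255,255),.107,(250,180,370,260)),('bl',(100,120,40),(130,255,255),.026,(90,220,200,320))):
    for r,a,c in blobs(im,lo,hi,150,roi)[0]:
        b=cv2.boxPoints(r); w=np.array([onz('top',p,z)[:2] for p in b]); e1,e2=w[1]-w[0],w[2]-w[1]
        L=e1 if np.linalg.norm(e1)>np.linalg.norm(e2) else e2
        print(col,np.round(r[0],1),np.round(onz('top',r[0],z)[:2]*1000,1),np.round([np.linalg.norm(e1)*1e3,np.linalg.norm(e2)*1e3]),'ang',round(np.degrees(np.arctan2(L[1],L[0]))%180,1))
from scipy.spatial.transform import Rotation as R
print(np.round(R.from_quat(ctrl.get_state()['tcp_rot']).as_matrix(),3))
E
```

```text
['Unreachable', 'calibration', 'finger_overhang', 'get_state', 'read_camera', 'sign_off'] 0.025
screw+y+x [639.6 160.9  71.2] gap 0.8
screw+y-x [461.4 135.2  69.8] gap 0.2
screw-y+x [ 686.2 -166.    70.1] gap 1.3
hub [577.1 111.  116.6] gap 0.9
hasphole [630.8 119.3  97.9] gap 1.4
tonguehole [597.6  58.6 110.4] gap 2.8
lowbr [591.8  59.4  79.5] gap 1.9
old1fin [569.3  10.1 141. ] gap 2.6
old2fin [575.8 -48.  140.8] gap 4.9
old4fin [ 594.8 -162.   143.7] gap 0.0
gripend [534.3 232.5 123.7] gap 0.7
terminal1 [624.8  20.8  82. ] gap 3.0
terminal4 [ 649.9 -158.9   81.5] gap 0.5
blue_ul [491.7 380.   51.4] gap 3.4
blue_lr [407.4 304.2  57. ] gap 12.8
ctr
or [271.1 222.6] [570.7  12.7] [42. 69.] ang 8.0
or [295.3 220.6] [579.2 -46.6] [42. 69.] ang 7.8
or [343.6 216.4] [ 596.6 -165.6] [43. 70.] ang 8.1
bl [153.  284.2] [405.6 311.5] [45. 69.] ang 18.1
bl [120.3 280.5] [409.4 399. ] [46. 69.] ang 15.0
bl [159. 252.] [490.3 304.7] [43. 69.] ang 6.0
bl [127.5 247.5] [497.  390.2] [46. 67.] ang 6.8
[[-0.001  0.445 -0.896]
 [ 0.002 -0.896 -0.445]
 [-1.    -0.002 -0.   ]]
```

Two-view heights agree with the text. The box yaw is about 8.2° and the handle now stands at 110° in the world, so it needs about 78° to reach OFF at 188.2°. Moving above the grip.

{"method": "play_rows", "body": {"targets": [{"delta_pos":[0.122,0.4,0.0],"delta_rot":[0,0,0.2328],"claw":60},{"delta_pos":[0.122,0.4,0.0],"delta_rot":[0,0,0.2328],"claw":60},{"delta_pos":[0.122,0.4,0.0],"delta_rot":[0,0,0.2328],"claw":60},{"delta_pos":[0.122,0.4,0.0],"delta_rot":[0,0,0.2328],"claw":60},{"delta_pos":[0.122,0.4,0.0],"delta_rot":[0,0,0.2328],"claw":60},{"delta_pos":[0.122,0.4,0.0],"delta_rot":[0,0,0.2328],"claw":60},{"delta_pos":[0.122,0.4,0.0],"delta_rot":[0,0,0.2328],"claw":60},{"delta_pos":[0.122,0.4,0.0],"delta_rot":[0,0,0.2328],"claw":60},{"delta_pos":[0.122,0.4,0.0],"delta_rot":[0,0,0.2328],"claw":60},{"delta_pos":[0.122,0.4,0.0],"delta_rot":[0,0,0.2328],"claw":60},{"delta_pos":[0.122,0.4,0.0],"delta_rot":[0,0,0.2328],"claw":60},{"delta_pos":[0.2436,0.806,-0.06],"delta_rot":[0,0,0.4656],"claw":60},{"delta_pos":[0.2436,0.806,-0.06],"delta_rot":[0,0,0.4656],"claw":60},{"delta_pos":[0.2436,0.806,-0.06],"delta_rot":[0,0,0.4656],"claw":60},{"delta_pos":[0.2436,0.806,-0.06],"delta_rot":[0,0,0.4656],"claw":60},{"delta_pos":[0.2436,0.806,-0.06],"delta_rot":[0,0,0.4656],"claw":60},{"delta_pos":[0.2436,0.806,-0.06],"delta_rot":[0,0,0.4656],"claw":60},{"delta_pos":[0.2436,0.806,-0.06],"delta_rot":[0,0,0.4656],"claw":60},{"delta_pos":[0.2436,0.806,-0.06],"delta_rot":[0,0,0.4656],"claw":60},{"delta_pos":[0.2436,0.806,-0.06],"delta_rot":[0,0,0.4656],"claw":60}], "newtons": 40}}

```text
time: 1.77
eef_pos: [0.5288, 0.1532, 0.2018]
tcp_rot: [0.404, 0.58, -0.405, 0.579]
contact_force: [0.1, -0.2, 0.4]
opening: 0.701
```

{"method": "play_rows", "body": {"targets": [{"delta_pos":[0.0148,0.0488,0.0],"delta_rot":[0,0,0],"claw":60},{"delta_pos":[0.0148,0.0488,0.0],"delta_rot":[0,0,0],"claw":60},{"delta_pos":[0.0148,0.0488,0.0],"delta_rot":[0,0,0],"claw":60},{"delta_pos":[0.0148,0.0488,-0.03],"delta_rot":[0,0,0],"claw":60},{"delta_pos":[0.0148,0.0488,-0.06],"delta_rot":[0,0,0],"claw":60},{"delta_pos":[0.0148,0.0488,-0.0778],"delta_rot":[0,0,0],"claw":60},{"delta_pos":[0.0148,0.0488,-0.0778],"delta_rot":[0,0,0],"claw":60},{"delta_pos":[0.0148,0.0488,-0.0778],"delta_rot":[0,0,0],"claw":60}]}}

```text
time: 2.43
eef_pos: [0.5429, 0.2003, 0.123]
tcp_rot: [0.403, 0.581, -0.407, 0.578]
contact_force: [0.6, 0.2, -0.2]
opening: 0.703
```

```bash
python3 - <<'E'
from h import *
s=snap('scene','s1'); t=snap('top','t1'); st=ctrl.get_state(); print(st['eef_pos'],st['contact_force'],st['opening'])
a=cv2.resize(s[150:260,290:420],(0,0),fx=3,fy=3,interpolation=cv2.INTER_CUBIC);b=cv2.resize(t[165:275,150:280],(0,0),fx=3,fy=3,interpolation=cv2.INTER_CUBIC)
cv2.imwrite('pics/v1.png',np.hstack([a,b]))
E
```

```text
[0.5447791  0.20115831 0.12578667] [-0.18218018 -0.57327607  0.53086458] 0.7030928190911949
```

View pics/v1.png

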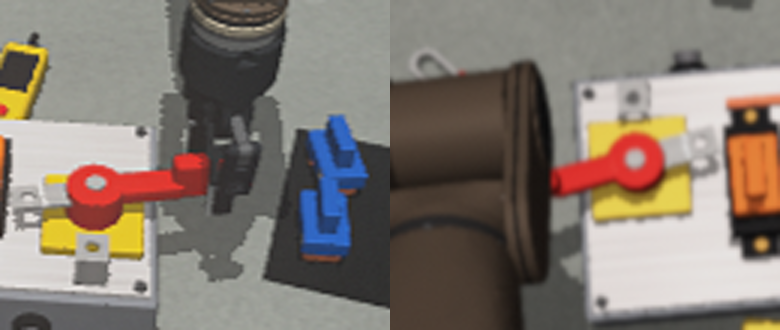

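The fingers straddle the red grip (scene half, about (225,170)). Closing.

{"method": "play_rows", "body": {"targets": [{"delta_pos":[0,0,0],"delta_rot":[0,0,0],"claw":5},{"delta_pos":[0,0,0],"delta_rot":[0,0,0],"claw":5},{"delta_pos":[0,0,0],"delta_rot":[0,0,0],"claw":5},{"delta_pos":[0,0,0],"delta_rot":[0,0,0],"claw":5},{"delta_pos":[0,0,0],"delta_rot":[0,0,0],"claw":5},{"delta_pos":[0,0,0],"delta_rot":[0,0,0],"claw":5},{"delta_pos":[0,0,0],"delta_rot":[0,0,0],"claw":5},{"delta_pos":[0,0,0],"delta_rot":[0,0,0],"claw":5}]}}

```text
time: 3.2
eef_pos: [0.5454, 0.2012, 0.1272]
tcp_rot: [0.405, 0.579, -0.405, 0.58]
contact_force: [-1.1, -0.6, 6.2]
opening: 0.208
```

```bash
cat > arc.py <<'E'
from h import *; import sys,json
# rows to swing grip about axis c from current pose by total deg
c=np.array([.5771,.111]); tot=float(sys.argv[1]); n=int(sys.argv[2])
s=[ctrl.get_state() for _ in range(1)][0]; p=s['eef_pos'][:2]-c
print(s['eef_pos'],s['opening'],s['contact_force'],'R',np.linalg.norm(p),'ang',np.degrees(np.arctan2(p[1],p[0])))
for i in range(1,n+1):
    a=np.radians(tot*i/n); q=np.array([[np.cos(a),-np.sin(a)],[np.sin(a),np.cos(a)]])@p-p
    print(np.round(q,4).tolist(),round(a/np.pi,4))
E
python3 arc.py 74 18
```

```text
[0.54543596 0.20118977 0.12724364] 0.2080159131992421 [-1.14373346 -0.6429134   6.2305388 ] R 0.09558664306453116 ang 109.34527434320822
[-0.0064, -0.0025] 0.0228
[-0.0126, -0.0055] 0.0457
[-0.0185, -0.0088] 0.0685
[-0.0242, -0.0127] 0.0914
[-0.0297, -0.0169] 0.1142
[-0.0348, -0.0214] 0.137
[-0.0395, -0.0264] 0.1599
[-0.0439, -0.0316] 0.1827
[-0.0479, -0.0372] 0.2056
[-0.0515, -0.0431] 0.2284
[-0.0547, -0.0491] 0.2512
[-0.0574, -0.0554] 0.2741
[-0.0596, -0.0619] 0.2969
[-0.0614, -0.0685] 0.3198
[-0.0627, -0.0753] 0.3426
[-0.0636, -0.0821] 0.3654
[-0.0639, -0.0889] 0.3883
[-0.0638, -0.0958] 0.4111
```

{"method": "play_rows", "body": {"targets": [{"delta_pos":[-0.0064,-0.0025,0],"delta_rot":[0,0,0.0228],"claw":5},{"delta_pos":[-0.0126,-0.0055,0],"delta_rot":[0,0,0.0457],"claw":5},{"delta_pos":[-0.0185,-0.0088,0],"delta_rot":[0,0,0.0685],"claw":5},{"delta_pos":[-0.0242,-0.0127,0],"delta_rot":[0,0,0.0914],"claw":5},{"delta_pos":[-0.0297,-0.0169,0],"delta_rot":[0,0,0.1142],"claw":5},{"delta_pos":[-0.0348,-0.0214,0],"delta_rot":[0,0,0.137],"claw":5},{"delta_pos":[-0.0395,-0.0264,0],"delta_rot":[0,0,0.1599],"claw":5},{"delta_pos":[-0.0439,-0.0316,0],"delta_rot":[0,0,0.1827],"claw":5},{"delta_pos":[-0.0479,-0.0372,0],"delta_rot":[0,0,0.2056],"claw":5},{"delta_pos":[-0.0515,-0.0431,0],"delta_rot":[0,0,0.2284],"claw":5},{"delta_pos":[-0.0547,-0.0491,0],"delta_rot":[0,0,0.2512],"claw":5},{"delta_pos":[-0.0574,-0.0554,0],"delta_rot":[0,0,0.2741],"claw":5},{"delta_pos":[-0.0596,-0.0619,0],"delta_rot":[0,0,0.2969],"claw":5},{"delta_pos":[-0.0614,-0.0685,0],"delta_rot":[0,0,0.3198],"claw":5},{"delta_pos":[-0.0627,-0.0753,0],"delta_rot":[0,0,0.3426],"claw":5},{"delta_pos":[-0.0636,-0.0821,0],"delta_rot":[0,0,0.3654],"claw":5},{"delta_pos":[-0.0639,-0.0889,0],"delta_rot":[0,0,0.3883],"claw":5},{"delta_pos":[-0.0638,-0.0958,0],"delta_rot":[0,0,0.4111],"claw":5},{"delta_pos":[-0.0638,-0.0958,0],"delta_rot":[0,0,0.4111],"claw":5},{"delta_pos":[-0.0638,-0.0958,0],"delta_rot":[0,0,0.4111],"claw":5}]}}

```text
time: 4.87
eef_pos: [0.4825, 0.1052, 0.1273]
tcp_rot: [-0.025, 0.705, 0.025, 0.708]
contact_force: [6.1, -1.1, -2.9]
opening: 0.202
```

```bash
python3 arc.py 4.8 1; python3 - <<'E'
from h import *
s=snap('scene','s2'); t=snap('top','t2')
a=cv2.resize(s[195:250,290:355],(0,0),fx=6,fy=6,interpolation=cv2.INTER_CUBIC);b=cv2.resize(t[180:235,205:270],(0,0),fx=6,fy=6,interpolation=cv2.INTER_CUBIC)
cv2.imwrite('pics/v2.png',np.hstack([a,b]))
E
```

```text
[0.48254611 0.10523675 0.12726157] 0.20152701540349133 [ 6.09007939 -1.09325347 -2.91377341] R 0.09472936573761735 ang -176.5120191989993
[0.0008, -0.0079] 0.0267
```

View pics/v2.png

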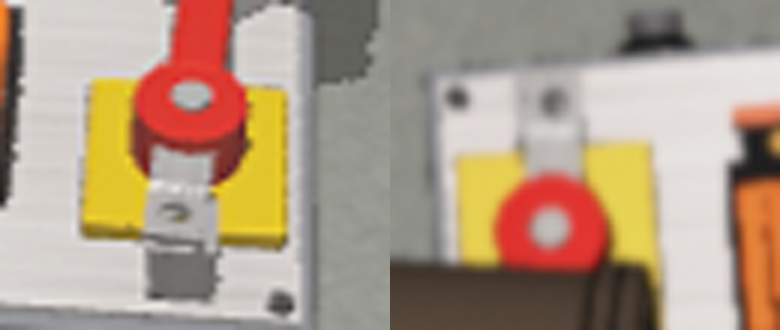

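The tongue has swung almost over the hasp: the visible hole is at about v2 (176,212) in the scene half and (553,100) in the top half. The jaw heading says 184.05°, so it needs about 4.1° more.

{"method": "play_rows", "body": {"targets": [{"delta_pos":[0.0003,-0.0034,0],"delta_rot":[0,0,0.0115],"claw":5},{"delta_pos":[0.0006,-0.0068,0],"delta_rot":[0,0,0.023],"claw":5},{"delta_pos":[0.0006,-0.0068,0],"delta_rot":[0,0,0.023],"claw":5},{"delta_pos":[0.0006,-0.0068,0],"delta_rot":[0,0,0.023],"claw":5},{"delta_pos":[0.0006,-0.0068,0],"delta_rot":[0,0,0.023],"claw":5}]}}

```text
time: 5.38
eef_pos: [0.4832, 0.0987, 0.1273]
tcp_rot: [-0.05, 0.704, 0.05, 0.707]
contact_force: [3.9, -0.7, -1.5]
opening: 0.211
```

```bash
cat > hole.py <<'E'
from h import *
def spot(im,uv,w=4):
    u,v=int(round(uv[0])),int(round(uv[1])); g=cv2.cvtColor(im,cv2.COLOR_BGR2GRAY)[v-w:v+w+1,u-w:u+w+1].astype(float)
    W=np.clip(np.median(g)-8-g,0,None); yy,xx=np.mgrid[-w:w+1,-w:w+1]
    W*= (xx**2+yy**2<=w*w); return np.array([u+(W*xx).sum()/W.sum(),v+(W*yy).sum()/W.sum()])
E
python3 - <<'E'
from hole import *
s=snap('scene','s3'); t=snap('top','t3')
t0,s0=cv2.imread('pics/top0.png'),cv2.imread('pics/scene0.png')
h0=spot(t0,(231,197.5),3); hs=spot(s0,(320.7,231.8),3); print('hasp px',h0,hs,two(hs,h0),onz('top',h0,.102),onz('scene',hs,.102))
h1=spot(t,(231,196.8),3); s1=spot(s,(319.3,230.3),3); print('tongue px',h1,s1,two(s1,h1),onz('top',h1,.106),onz('scene',s1,.106))
st=ctrl.get_state();print(st['eef_pos'],st['tcp_rot'],st['contact_force'])
a=cv2.resize(s[210:250,290:355],(0,0),fx=6,fy=6,interpolation=cv2.INTER_CUBIC);b=cv2.resize(t[180:220,205:270],(0,0),fx=6,fy=6,interpolation=cv2.INTER_CUBIC)
c=cv2.resize(s0[210:250,290:355],(0,0),fx=6,fy=6,interpolation=cv2.INTER_CUBIC);d=cv2.resize(t0[180:220,205:270],(0,0),fx=6,fy=6,interpolation=cv2.INTER_CUBIC)
cv2.imwrite('pics/v3.png',np.vstack([np.hstack([a,b]),np.hstack([c,d])]))
E
```

```text
hasp px [230.45009416 197.21468927] [320.48355263 231.80921053] (array([0.63131113, 0.11933006, 0.09832065]), np.float64(0.00025569632523410747)) [0.63045397 0.11874388 0.102     ] [0.63455271 0.11980373 0.102     ]
tongue px [230.25043783 196.56567426] [320.03646833 230.00959693] (array([0.63151253, 0.11854541, 0.10478796]), np.float64(0.000980672096244986)) [0.6311361  0.11887773 0.106     ] [0.63272718 0.11818745 0.106     ]
[0.48323932 0.09868665 0.12728009] [-0.0500816   0.70384498  0.0506062   0.70677655] [ 3.94349983 -0.14725673 -1.36447114]
```

View pics/v3.png

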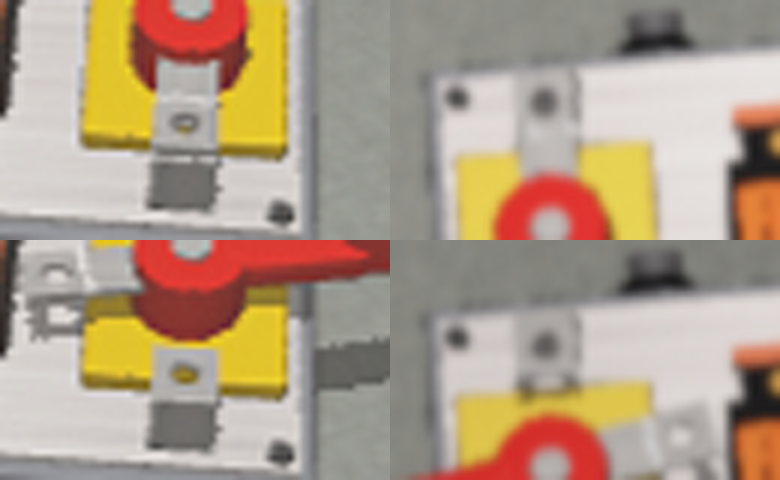

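Both holes now coincide to within about 1 mm: top view (544,100) now against (544,345) at the start, same column, and scene (184,122) against (184,372). Releasing the handle, lifting, and moving over old1.

{"method": "play_rows", "body": {"targets": [{"delta_pos":[0,0,0],"delta_rot":[0,0,0],"claw":40},{"delta_pos":[0,0,0],"delta_rot":[0,0,0],"claw":40},{"delta_pos":[0,0,0],"delta_rot":[0,0,0],"claw":40},{"delta_pos":[0,0,0],"delta_rot":[0,0,0],"claw":40},{"delta_pos":[0,0,0.03],"delta_rot":[0,0,0],"claw":40},{"delta_pos":[0,0,0.06],"delta_rot":[0,0,0],"claw":40},{"delta_pos":[0,0,0.09],"delta_rot":[0,0,0],"claw":40},{"delta_pos":[0,0,0.09],"delta_rot":[0,0,0],"claw":40},{"delta_pos":[0.0875,-0.086,0.08],"delta_rot":[0,0,0],"claw":40},{"delta_pos":[0.0875,-0.086,0.08],"delta_rot":[0,0,0],"claw":40},{"delta_pos":[0.0875,-0.086,0.08],"delta_rot":[0,0,0],"claw":40},{"delta_pos":[0.0875,-0.086,0.08],"delta_rot":[0,0,0],"claw":40},{"delta_pos":[0.0875,-0.086,0.08],"delta_rot":[0,0,0],"claw":40},{"delta_pos":[0.0875,-0.086,0.08],"delta_rot":[0,0,0],"claw":40},{"delta_pos":[0.0875,-0.086,0.08],"delta_rot":[0,0,0],"claw":40}]}}

```text
time: 6.73
eef_pos: [0.5699, 0.0135, 0.2069]
tcp_rot: [-0.05, 0.704, 0.051, 0.706]
contact_force: [-0.4, 0.2, 0.2]
opening: 0.472
```

```bash
cat > look.py <<'E'
from seg import *; from hole import spot
import sys
def blues(t):
    out=[]
    for r,a,c in blobs(t,(100,120,40),(130,255,255),150,(60,190,205,340))[0]:
        b=cv2.boxPoints(r); w=np.array([onz('top',p,.026)[:2] for p in b]); e1,e2=w[1]-w[0],w[2]-w[1]
        L=e1 if np.linalg.norm(e1)>np.linalg.norm(e2) else e2
        out.append((np.round(onz('top',r[0],.026)[:2]*1000,1).tolist(),round(((np.degrees(np.arctan2(L[1],L[0]))+90)%180)-90,1),round(a)))
    return out
def tray(t):
    g=cv2.cvtColor(t,cv2.COLOR_BGR2GRAY); m=cv2.inRange(g,0,62); k=np.zeros_like(m); k[235:350,360:470]=255
    cs,_=cv2.findContours(m&k,cv2.RETR_EXTERNAL,cv2.CHAIN_APPROX_NONE); c=max(cs,key=cv2.contourArea); r=cv2.minAreaRect(c)
    return r,np.round(onz('top',r[0],.0225)*1000)[:2]
if __name__=='__main__':
    t=snap('top',sys.argv[1]); s=snap('scene',sys.argv[1]+'s')
    for b in blues(t): print(b)
    print(tray(t)); h1=spot(t,(230.3,196.6),3); s1=spot(s,(320,230),3)
    print('hole',h1,s1,onz('top',h1,.106)[:2],onz('scene',s1,.106)[:2])
    st=ctrl.get_state(); print(st['time'],st['eef_pos'],st['tcp_rot'],st['opening'],st['contact_force'])
E
python3 look.py a1
python3 - <<'E'
from h import *
t=cv2.imread('pics/a1.png'); cv2.imwrite('pics/v4.png',cv2.resize(t[165:345,190:460],None,fx=2.9,fy=2.9,interpolation=cv2.INTER_CUBIC))
E
```

```text
([405.7, 311.4], np.float64(17.3), 415)
([409.3, 398.1], np.float64(13.1), 410)
([490.3, 304.7], np.float64(6.0), 396)
([495.7, 390.0], np.float64(6.8), 397)
(((427.15716552734375, 275.7123718261719), (93.41935729980469, 46.048797607421875), 48.63295364379883), array([ 469., -400.]))
hole [232.35135135 197.72972973] [320.36470588 229.98823529] [0.62844618 0.11338222] [0.63248635 0.11893261]
6.8333 [0.57001236 0.0136631  0.20739087] [-0.05050592  0.70383262  0.05109548  0.70672345] 0.4680146079348066 [ 0.45198242 -0.60630052 -0.43256657]
```

View pics/v4.png

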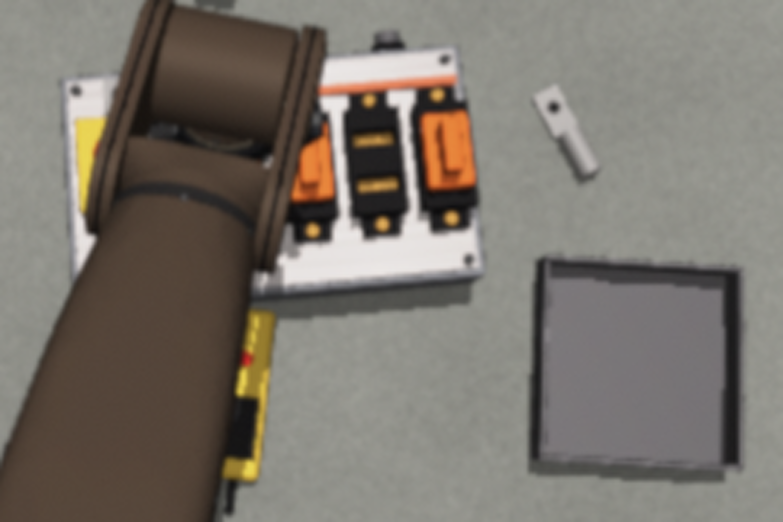

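The handle was left in place, with the hole in the scene unchanged at (320.4,230.0). The tray rim corners are at v4 (540,258), (742,268), (740,468), (532,468), and base 3 shows its two slots at (374,139) and (378,185). Grasping old1.

{"method": "play_rows", "body": {"targets": [{"delta_pos":[0.0007,-0.001,-0.03],"delta_rot":[0,0,0],"claw":40},{"delta_pos":[0.0007,-0.001,-0.05],"delta_rot":[0,0,0],"claw":40},{"delta_pos":[0.0007,-0.001,-0.0624],"delta_rot":[0,0,0],"claw":40},{"delta_pos":[0.0007,-0.001,-0.0624],"delta_rot":[0,0,0],"claw":40},{"delta_pos":[0.0007,-0.001,-0.0624],"delta_rot":[0,0,0],"claw":40},{"delta_pos":[0.0007,-0.001,-0.0624],"delta_rot":[0,0,0],"claw":5},{"delta_pos":[0.0007,-0.001,-0.0624],"delta_rot":[0,0,0],"claw":5},{"delta_pos":[0.0007,-0.001,-0.0624],"delta_rot":[0,0,0],"claw":5},{"delta_pos":[0.0007,-0.001,-0.0624],"delta_rot":[0,0,0],"claw":5},{"delta_pos":[0.0007,-0.001,-0.0624],"delta_rot":[0,0,0],"claw":5},{"delta_pos":[0.0007,-0.001,-0.0624],"delta_rot":[0,0,0],"claw":5}], "newtons": 60}}

```text
time: 7.75
eef_pos: [0.5719, 0.0126, 0.147]
tcp_rot: [-0.051, 0.703, 0.051, 0.708]
contact_force: [-0.8, 1.4, 5.5]
opening: 0.171
```

```bash
python3 - <<'E'
from h import *
for p in((638,365),(540,258),(742,268),(740,468),(532,468)): print(onz('top',(190+p[0]/2.9-.33,165+p[1]/2.9-.33),.045))
st=ctrl.get_state(); print(st['eef_pos'],st['contact_force'],st['opening'],st['tcp_rot'])
E
```

```text
[ 0.42663073 -0.34815345  0.045     ]
[ 0.51645467 -0.25969682  0.045     ]
[ 0.51711661 -0.441862    0.045     ]
[ 0.34186043 -0.43905412  0.045     ]
[ 0.33352363 -0.25652533  0.045     ]
[0.57194383 0.01260646 0.14700265] [-0.82161195  1.36153386  5.50684065] 0.17099341209988475 [-0.0507187   0.70264006  0.05091809  0.70790671]
```

{"method": "play_rows", "body": {"targets": [{"delta_pos":[0,0,0.01],"delta_rot":[0,0,0],"claw":5},{"delta_pos":[0,0,0.025],"delta_rot":[0,0,0],"claw":5},{"delta_pos":[0,0,0.06],"delta_rot":[0,0,0],"claw":5},{"delta_pos":[0,0,0.1],"delta_rot":[0,0,0],"claw":5},{"delta_pos":[0,0,0.1],"delta_rot":[0,0,0],"claw":5},{"delta_pos":[-0.185,-0.3236,0.1],"delta_rot":[0,0,0],"claw":5},{"delta_pos":[-0.185,-0.3236,0.1],"delta_rot":[0,0,0],"claw":5},{"delta_pos":[-0.185,-0.3236,0.1],"delta_rot":[0,0,0],"claw":5},{"delta_pos":[-0.185,-0.3236,0.1],"delta_rot":[0,0,0],"claw":5},{"delta_pos":[-0.185,-0.3236,0.1],"delta_rot":[0,0,0],"claw":5},{"delta_pos":[-0.185,-0.3236,0.1],"delta_rot":[0,0,0],"claw":5},{"delta_pos":[-0.185,-0.3236,0.1],"delta_rot":[0,0,0],"claw":5},{"delta_pos":[-0.185,-0.3236,0.1],"delta_rot":[0,0,0],"claw":5},{"delta_pos":[-0.185,-0.3236,0.1],"delta_rot":[0,0,0],"claw":5},{"delta_pos":[-0.185,-0.3236,0.1],"delta_rot":[0,0,0],"claw":5},{"delta_pos":[-0.185,-0.3236,0.1],"delta_rot":[0,0,0],"claw":5},{"delta_pos":[-0.185,-0.3236,0.1],"delta_rot":[0,0,0],"claw":5},{"delta_pos":[-0.185,-0.3236,0.1],"delta_rot":[0,0,0],"claw":5}]}}

```text
time: 9.25
eef_pos: [0.3873, -0.3099, 0.2468]
tcp_rot: [-0.051, 0.703, 0.052, 0.708]
contact_force: [0.1, -0.1, -1.6]
opening: 0.171
```

```bash
python3 look.py a2; python3 - <<'E'
from h import *
s=cv2.imread('pics/a2s.png'); cv2.imwrite('pics/v5.png',cv2.resize(s[120:280,110:380],None,fx=2.9,fy=2.9,interpolation=cv2.INTER_CUBIC))
E
```

```text
([405.7, 311.6], np.float64(17.3), 416)
([409.3, 398.7], np.float64(14.9), 406)
([490.3, 304.7], np.float64(6.0), 396)
([497.0, 390.2], np.float64(6.8), 395)
(((415.0, 302.0), (94.0, 108.0), 90.0), array([ 399., -369.]))
hole [230.22486289 196.56672761] [320.35343384 229.98659966] [0.63112977 0.11894152] [0.63248719 0.11890574]
9.35 [ 0.38759086 -0.30972296  0.24688311] [-0.05137867  0.70261202  0.05189002  0.70781637] 0.1751699881351975 [ 1.00304237 -0.58232087 -1.70974529]
```

View pics/v5.png

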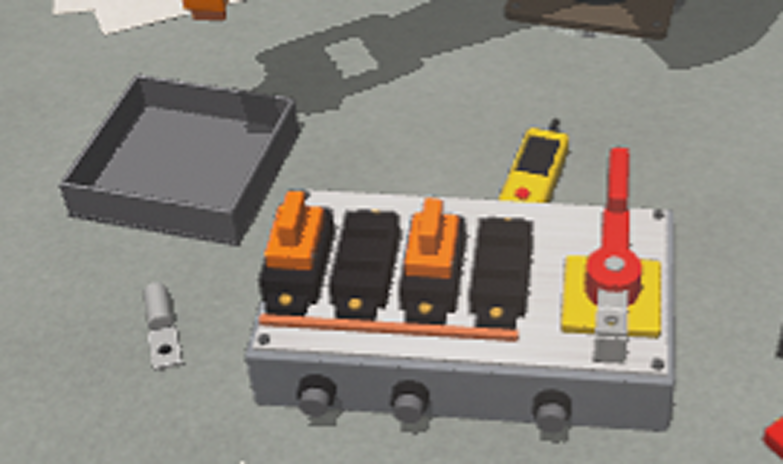

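Tray unmoved; tongue over hasp (hole still in line, v5 (612,320)); old1 is out, base 1 empty (500,260). Lowering it into the tray.

{"method": "play_rows", "body": {"targets": [{"delta_pos":[0,0,-0.04],"delta_rot":[0,0,0],"claw":5},{"delta_pos":[0,0,-0.08],"delta_rot":[0,0,0],"claw":5},{"delta_pos":[0,0,-0.12],"delta_rot":[0,0,0],"claw":5},{"delta_pos":[0,0,-0.15],"delta_rot":[0,0,0],"claw":5},{"delta_pos":[0,0,-0.165],"delta_rot":[0,0,0],"claw":5},{"delta_pos":[0,0,-0.176],"delta_rot":[0,0,0],"claw":5},{"delta_pos":[0,0,-0.176],"delta_rot":[0,0,0],"claw":5},{"delta_pos":[0,0,-0.176],"delta_rot":[0,0,0],"claw":34},{"delta_pos":[0,0,-0.176],"delta_rot":[0,0,0],"claw":34},{"delta_pos":[0,0,-0.176],"delta_rot":[0,0,0],"claw":34},{"delta_pos":[0,0,-0.176],"delta_rot":[0,0,0],"claw":34},{"delta_pos":[0,0,-0.14],"delta_rot":[0,0,0],"claw":40},{"delta_pos":[0,0,-0.1],"delta_rot":[0,0,0],"claw":40},{"delta_pos":[0,0,-0.06],"delta_rot":[0,0,0],"claw":40},{"delta_pos":[0,0,-0.02],"delta_rot":[0,0,0],"claw":40}]}}

```text
time: 10.6
eef_pos: [0.3873, -0.3094, 0.2288]
tcp_rot: [-0.051, 0.703, 0.052, 0.708]
contact_force: [-0.5, -0.1, 0.0]
opening: 0.468
```

{"method": "play_rows", "body": {"targets": [{"delta_pos":[0.1919,0.2633,0.0],"delta_rot":[0,0,0],"claw":40},{"delta_pos":[0.1919,0.2633,0.0],"delta_rot":[0,0,0],"claw":40},{"delta_pos":[0.1919,0.2633,0.0],"delta_rot":[0,0,0],"claw":40},{"delta_pos":[0.1919,0.2633,0.0],"delta_rot":[0,0,0],"claw":40},{"delta_pos":[0.1919,0.2633,0.0],"delta_rot":[0,0,0],"claw":40},{"delta_pos":[0.1919,0.2633,0.0],"delta_rot":[0,0,0],"claw":40},{"delta_pos":[0.1919,0.2633,0.0],"delta_rot":[0,0,0],"claw":40},{"delta_pos":[0.1919,0.2633,0.0],"delta_rot":[0,0,0],"claw":40},{"delta_pos":[0.1919,0.2633,0.0],"delta_rot":[0,0,0],"claw":40},{"delta_pos":[0.1919,0.2633,0.0],"delta_rot":[0,0,0],"claw":40},{"delta_pos":[0.1919,0.2633,0.0],"delta_rot":[0,0,0],"claw":40},{"delta_pos":[0.1919,0.2633,0.0],"delta_rot":[0,0,0],"claw":40}]}}

```text
time: 11.6
eef_pos: [0.5787, -0.0469, 0.2287]
tcp_rot: [-0.051, 0.703, 0.051, 0.708]
contact_force: [0.4, -0.8, 0.8]
opening: 0.466
```

```bash
python3 look.py a3|tail -1; python3 - <<'E'
from seg import *
s=cv2.imread('pics/a3s.png')
for r,a,c in blobs(s,(6,150,60),(16,255,255),60,(120,130,310,235))[0]: print(np.round(r[0]),a)
E
```

```text
11.7 [ 0.57870858 -0.04723097  0.22881534] [-0.05081737  0.70264467  0.0511403   0.70787904] 0.46752368902608277 [-1.20061644 -0.86088533  0.97597906]
[243. 232.] 139.0
[259. 202.] 333.0
[211. 199.] 346.5
[192. 163.] 246.0
```

{"method": "play_rows", "body": {"targets": [{"delta_pos":[0.0003,0.0003,-0.03],"delta_rot":[0,0,0],"claw":40},{"delta_pos":[0.0003,0.0003,-0.06],"delta_rot":[0,0,0],"claw":40},{"delta_pos":[0.0003,0.0003,-0.083],"delta_rot":[0,0,0],"claw":40},{"delta_pos":[0.0003,0.0003,-0.083],"delta_rot":[0,0,0],"claw":40},{"delta_pos":[0.0003,0.0003,-0.083],"delta_rot":[0,0,0],"claw":40},{"delta_pos":[0.0003,0.0003,-0.083],"delta_rot":[0,0,0],"claw":5},{"delta_pos":[0.0003,0.0003,-0.083],"delta_rot":[0,0,0],"claw":5},{"delta_pos":[0.0003,0.0003,-0.083],"delta_rot":[0,0,0],"claw":5},{"delta_pos":[0.0003,0.0003,-0.083],"delta_rot":[0,0,0],"claw":5},{"delta_pos":[0.0003,0.0003,-0.083],"delta_rot":[0,0,0],"claw":5},{"delta_pos":[0.0003,0.0003,-0.083],"delta_rot":[0,0,0],"claw":5}]}}

```text
time: 12.62
eef_pos: [0.5804, -0.0475, 0.1483]
tcp_rot: [-0.052, 0.701, 0.051, 0.709]
contact_force: [-1.5, -0.3, 6.2]
opening: 0.171
```

{"method": "play_rows", "body": {"targets": [{"delta_pos":[0,0,0.01],"delta_rot":[0,0,0],"claw":5},{"delta_pos":[0,0,0.025],"delta_rot":[0,0,0],"claw":5},{"delta_pos":[0,0,0.06],"delta_rot":[0,0,0],"claw":5},{"delta_pos":[0,0,0.1],"delta_rot":[0,0,0],"claw":5},{"delta_pos":[0,0,0.1],"delta_rot":[0,0,0],"claw":5},{"delta_pos":[-0.192,-0.34,0.1],"delta_rot":[0,0,0],"claw":5},{"delta_pos":[-0.192,-0.34,0.1],"delta_rot":[0,0,0],"claw":5},{"delta_pos":[-0.192,-0.34,0.1],"delta_rot":[0,0,0],"claw":5},{"delta_pos":[-0.192,-0.34,0.1],"delta_rot":[0,0,0],"claw":5},{"delta_pos":[-0.192,-0.34,0.1],"delta_rot":[0,0,0],"claw":5},{"delta_pos":[-0.192,-0.34,0.1],"delta_rot":[0,0,0],"claw":5},{"delta_pos":[-0.192,-0.34,0.1],"delta_rot":[0,0,0],"claw":5},{"delta_pos":[-0.192,-0.34,0.1],"delta_rot":[0,0,0],"claw":5},{"delta_pos":[-0.192,-0.34,0.1],"delta_rot":[0,0,0],"claw":5},{"delta_pos":[-0.192,-0.34,0.1],"delta_rot":[0,0,0],"claw":5},{"delta_pos":[-0.192,-0.34,0.1],"delta_rot":[0,0,0],"claw":5},{"delta_pos":[-0.192,-0.34,0.1],"delta_rot":[0,0,0],"claw":5},{"delta_pos":[-0.192,-0.34,0.1],"delta_rot":[0,0,0],"claw":5}]}}

```text
time: 14.12
eef_pos: [0.3886, -0.3866, 0.2482]
tcp_rot: [-0.051, 0.701, 0.051, 0.709]
contact_force: [0.1, 0.5, -1.6]
opening: 0.17
```

```bash
python3 look.py a4; python3 - <<'E'
from seg import *
s=cv2.imread('pics/a4s.png'); r=cv2.imread('pics/a3s.png')
for R,a,c in blobs(s,(6,150,60),(16,255,255),60,(120,130,310,235))[0]: print(np.round(R[0]),a)
d=cv2.absdiff(s,r).max(2)[145:206,128:216]; print('tray change px',(d>40).sum())
E
```

```text
([405.7, 311.4], np.float64(17.3), 415)
([409.5, 398.6], np.float64(13.9), 404)
([490.3, 304.7], np.float64(6.0), 396)
([497.0, 390.2], np.float64(6.8), 394)
(((436.8851318359375, 327.1668395996094), (44.74504470825195, 97.94393920898438), 61.11341857910156), array([ 338., -426.]))
hole [230.23091603 196.55534351] [320.37606838 229.99145299] [0.63115986 0.11892873] [0.63249043 0.11896054]
14.2167 [ 0.38903582 -0.38619369  0.24825469] [-0.05197208  0.70125324  0.05138298  0.70915625] 0.17196058173130513 [ 0.10682881  0.64946595 -1.21323746]
[243. 232.] 136.0
[211. 199.] 346.5
[192. 163.] 246.5
tray change px 268
```

{"method": "play_rows", "body": {"targets": [{"delta_pos":[0,0,-0.04],"delta_rot":[0,0,0],"claw":5},{"delta_pos":[0,0,-0.08],"delta_rot":[0,0,0],"claw":5},{"delta_pos":[0,0,-0.12],"delta_rot":[0,0,0],"claw":5},{"delta_pos":[0,0,-0.15],"delta_rot":[0,0,0],"claw":5},{"delta_pos":[0,0,-0.165],"delta_rot":[0,0,0],"claw":5},{"delta_pos":[0,0,-0.177],"delta_rot":[0,0,0],"claw":5},{"delta_pos":[0,0,-0.177],"delta_rot":[0,0,0],"claw":5},{"delta_pos":[0,0,-0.177],"delta_rot":[0,0,0],"claw":34},{"delta_pos":[0,0,-0.177],"delta_rot":[0,0,0],"claw":34},{"delta_pos":[0,0,-0.177],"delta_rot":[0,0,0],"claw":34},{"delta_pos":[0,0,-0.177],"delta_rot":[0,0,0],"claw":34},{"delta_pos":[0,0,-0.14],"delta_rot":[0,0,0],"claw":40},{"delta_pos":[0,0,-0.1],"delta_rot":[0,0,0],"claw":40},{"delta_pos":[0,0,-0.06],"delta_rot":[0,0,0],"claw":40},{"delta_pos":[0,0,-0.02],"delta_rot":[0,0,0],"claw":40}]}}

```text
time: 15.47
eef_pos: [0.3888, -0.3858, 0.23]
tcp_rot: [-0.052, 0.701, 0.051, 0.709]
contact_force: [0.2, -0.2, 0.2]
opening: 0.469
```

{"method": "play_rows", "body": {"targets": [{"delta_pos":[0.2076,0.2208,0.0],"delta_rot":[0,0,0],"claw":40},{"delta_pos":[0.2076,0.2208,0.0],"delta_rot":[0,0,0],"claw":40},{"delta_pos":[0.2076,0.2208,0.0],"delta_rot":[0,0,0],"claw":40},{"delta_pos":[0.2076,0.2208,0.0],"delta_rot":[0,0,0],"claw":40},{"delta_pos":[0.2076,0.2208,0.0],"delta_rot":[0,0,0],"claw":40},{"delta_pos":[0.2076,0.2208,0.0],"delta_rot":[0,0,0],"claw":40},{"delta_pos":[0.2076,0.2208,0.0],"delta_rot":[0,0,0],"claw":40},{"delta_pos":[0.2076,0.2208,0.0],"delta_rot":[0,0,0],"claw":40},{"delta_pos":[0.2076,0.2208,0.0],"delta_rot":[0,0,0],"claw":40},{"delta_pos":[0.2076,0.2208,0.0],"delta_rot":[0,0,0],"claw":40},{"delta_pos":[0.2076,0.2208,0.0],"delta_rot":[0,0,0],"claw":40},{"delta_pos":[0.2076,0.2208,0.0],"delta_rot":[0,0,0],"claw":40}]}}

```text
time: 16.47
eef_pos: [0.5955, -0.1664, 0.2299]
tcp_rot: [-0.051, 0.701, 0.051, 0.709]
contact_force: [-0.0, -0.3, -0.5]
opening: 0.471
```

```bash
python3 look.py a5|tail -1; python3 - <<'E'
from seg import *
s=cv2.imread('pics/a5s.png')
for r,a,c in blobs(s,(6,150,60),(16,255,255),60,(120,130,310,235))[0]: print(np.round(r[0]),a)
E
```

```text
16.5667 [ 0.5956118  -0.16637301  0.23007106] [-0.05118983  0.70137875  0.05060161  0.70914521] 0.46674664650800507 [-0.46171681 -0.9644301   0.2046076 ]
[243. 232.] 135.0
[211. 199.] 346.0
[188. 168.] 88.0
[168. 160.] 256.0
```

{"method": "play_rows", "body": {"targets": [{"delta_pos":[0.001,0.0003,-0.03],"delta_rot":[0,0,0],"claw":40},{"delta_pos":[0.001,0.0003,-0.06],"delta_rot":[0,0,0],"claw":40},{"delta_pos":[0.001,0.0003,-0.084],"delta_rot":[0,0,0],"claw":40},{"delta_pos":[0.001,0.0003,-0.084],"delta_rot":[0,0,0],"claw":40},{"delta_pos":[0.001,0.0003,-0.084],"delta_rot":[0,0,0],"claw":40},{"delta_pos":[0.001,0.0003,-0.084],"delta_rot":[0,0,0],"claw":5},{"delta_pos":[0.001,0.0003,-0.084],"delta_rot":[0,0,0],"claw":5},{"delta_pos":[0.001,0.0003,-0.084],"delta_rot":[0,0,0],"claw":5},{"delta_pos":[0.001,0.0003,-0.084],"delta_rot":[0,0,0],"claw":5},{"delta_pos":[0.001,0.0003,-0.084],"delta_rot":[0,0,0],"claw":5},{"delta_pos":[0.001,0.0003,-0.084],"delta_rot":[0,0,0],"claw":5}]}}

```text
time: 17.48
eef_pos: [0.598, -0.167, 0.1489]
tcp_rot: [-0.052, 0.7, 0.05, 0.711]
contact_force: [-0.9, -1.5, 6.1]
opening: 0.172
```

{"method": "play_rows", "body": {"targets": [{"delta_pos":[0,0,0.01],"delta_rot":[0,0,0],"claw":5},{"delta_pos":[0,0,0.025],"delta_rot":[0,0,0],"claw":5},{"delta_pos":[0,0,0.06],"delta_rot":[0,0,0],"claw":5},{"delta_pos":[0,0,0.1],"delta_rot":[0,0,0],"claw":5},{"delta_pos":[0,0,0.1],"delta_rot":[0,0,0],"claw":5},{"delta_pos":[-0.1276,-0.183,0.1],"delta_rot":[0,0,0],"claw":5},{"delta_pos":[-0.1276,-0.183,0.1],"delta_rot":[0,0,0],"claw":5},{"delta_pos":[-0.1276,-0.183,0.1],"delta_rot":[0,0,0],"claw":5},{"delta_pos":[-0.1276,-0.183,0.1],"delta_rot":[0,0,0],"claw":5},{"delta_pos":[-0.1276,-0.183,0.1],"delta_rot":[0,0,0],"claw":5},{"delta_pos":[-0.1276,-0.183,0.1],"delta_rot":[0,0,0],"claw":5},{"delta_pos":[-0.1276,-0.183,0.1],"delta_rot":[0,0,0],"claw":5},{"delta_pos":[-0.1276,-0.183,0.1],"delta_rot":[0,0,0],"claw":5},{"delta_pos":[-0.1276,-0.183,0.1],"delta_rot":[0,0,0],"claw":5}]}}

```text
time: 18.65
eef_pos: [0.4707, -0.3492, 0.2489]
tcp_rot: [-0.052, 0.7, 0.05, 0.711]
contact_force: [0.3, 0.6, -2.6]
opening: 0.175
```

```bash
python3 look.py a6; python3 - <<'E'
from seg import *
s=cv2.imread('pics/a6s.png')
for R,a,c in blobs(s,(6,150,60),(16,255,255),60,(120,130,310,235))[0]: print(np.round(R[0]),a)
cv2.imwrite('pics/v6.png',cv2.resize(s[100:260,110:380],None,fx=2.4,fy=2.4,interpolation=cv2.INTER_CUBIC))
E
```

```text
([405.7, 311.4], np.float64(17.3), 415)
([409.4, 398.4], np.float64(13.9), 407)
([490.3, 304.7], np.float64(6.0), 396)
([497.0, 390.2], np.float64(6.8), 399)
(((414.5, 292.0), (114.0, 109.0), 90.0), array([ 425., -367.]))
hole [230.22678571 196.56607143] [320.37216828 230.        ] [0.63113173 0.11893684] [0.63251929 0.11895615]
18.75 [ 0.47112364 -0.34875797  0.24887763] [-0.05266342  0.69988171  0.05046201  0.71052498] 0.1699612272757297 [ 0.32778031 -0.01673147 -1.3354408 ]
[243. 232.] 134.0
[192. 163.] 244.0
[168. 160.] 264.0
[156. 136.] 155.5
```

View pics/v6.png

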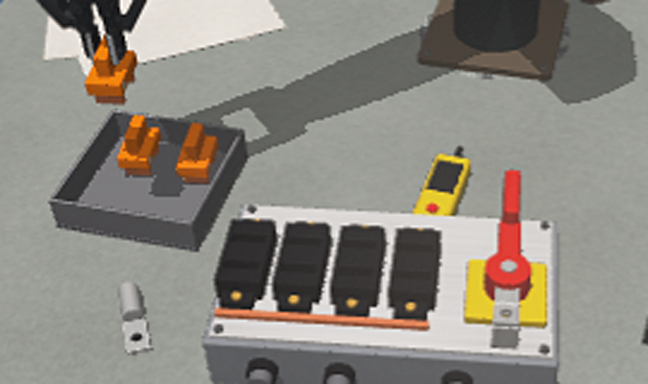

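Two orange carriers stand in the tray at v6 (138,148) and (197,155), old4 is held above it, and all four bases are empty. The switch is still OFF and in line. Placing old4 and heading to the blue carriers.

{"method": "play_rows", "body": {"targets": [{"delta_pos":[-0.0015,0,-0.04],"delta_rot":[0,0,0],"claw":5},{"delta_pos":[-0.0015,0,-0.08],"delta_rot":[0,0,0],"claw":5},{"delta_pos":[-0.0015,0,-0.12],"delta_rot":[0,0,0],"claw":5},{"delta_pos":[-0.0015,0,-0.15],"delta_rot":[0,0,0],"claw":5},{"delta_pos":[-0.0015,0,-0.165],"delta_rot":[0,0,0],"claw":5},{"delta_pos":[-0.0015,0,-0.1775],"delta_rot":[0,0,0],"claw":5},{"delta_pos":[-0.0015,0,-0.1775],"delta_rot":[0,0,0],"claw":5},{"delta_pos":[-0.0015,0,-0.1775],"delta_rot":[0,0,0],"claw":34},{"delta_pos":[-0.0015,0,-0.1775],"delta_rot":[0,0,0],"claw":34},{"delta_pos":[-0.0015,0,-0.1775],"delta_rot":[0,0,0],"claw":34},{"delta_pos":[-0.0015,0,-0.1775],"delta_rot":[0,0,0],"claw":34},{"delta_pos":[-0.0015,0,-0.14],"delta_rot":[0,0,0],"claw":40},{"delta_pos":[-0.0015,0,-0.1],"delta_rot":[0,0,0],"claw":40},{"delta_pos":[-0.0015,0,-0.06],"delta_rot":[0,0,0],"claw":40},{"delta_pos":[-0.0015,0,-0.02],"delta_rot":[0,0,0],"claw":40}]}}

```text
time: 20.0
eef_pos: [0.4694, -0.3484, 0.2306]
tcp_rot: [-0.053, 0.7, 0.051, 0.71]
contact_force: [1.5, -0.8, 0.7]
opening: 0.47
```

```bash
cat > go.py <<'E'
# usage: go.py x y z jawdeg  (mm,deg): delta row to a level tool pose from the present one
from h import *; import sys; from scipy.spatial.transform import Rotation as R
def delta(x,y,z,j):
    st=ctrl.get_state(); a=np.radians(j); X=[0,0,-1.]; Y=[np.cos(a),np.sin(a),0]
    d=R.from_matrix(np.c_[X,Y,np.cross(X,Y)])*R.from_quat(st['tcp_rot']).inv()
    print('dpos',np.round(np.array([x,y,z])/1000-st['eef_pos'],4).tolist(),'drot',np.round(d.as_rotvec()/np.pi,4).tolist(),'at',np.round(st['eef_pos'],4),'op',round(st['opening']*85.4,1),'F',np.round(st['contact_force'],1))
if __name__=='__main__': delta(*map(float,sys.argv[1:]))
E
python3 go.py 490.3 304.7 150 96.2
python3 - <<'E'
from look import *
im=cv2.imread('pics/a6.png')
for r,a,c in blobs(im,(100,120,40),(130,255,255),150,(60,190,205,340))[0]:
    w=np.array([onz('top',p[0],.026)[:2] for p in c]); m=np.zeros(im.shape[:2],np.uint8); cv2.drawContours(m,[c],-1,1,-1); yx=np.argwhere(m)
    w=np.array([onz('top',(q[1],q[0]),.026)[:2] for q in yx]); v=np.linalg.eigh(np.cov(w.T))[1][:,1]; print(np.round(w.mean(0)*1e3,1),round((np.degrees(np.arctan2(v[1],v[0]))+90)%180-90,1))
E
```

```text
dpos [0.0209, 0.6531, -0.0806] drot [0.0007, 0.0048, -0.012] at [ 0.4694 -0.3484  0.2306] op 40.1 F [ 1.5 -0.8  0.7]
[405.7 311.5] 18.1
[408.7 398.1] 14.2
[489.5 304.8] 7.0
[496.6 389.6] 4.0
```

{"method": "play_rows", "body": {"targets": [{"delta_pos":[0.0206,0.6531,0.0],"delta_rot":[0.0007,0.0048,-0.0092],"claw":40},{"delta_pos":[0.0206,0.6531,0.0],"delta_rot":[0.0007,0.0048,-0.0092],"claw":40},{"delta_pos":[0.0206,0.6531,0.0],"delta_rot":[0.0007,0.0048,-0.0092],"claw":40},{"delta_pos":[0.0206,0.6531,0.0],"delta_rot":[0.0007,0.0048,-0.0092],"claw":40},{"delta_pos":[0.0206,0.6531,0.0],"delta_rot":[0.0007,0.0048,-0.0092],"claw":40},{"delta_pos":[0.0206,0.6531,0.0],"delta_rot":[0.0007,0.0048,-0.0092],"claw":40},{"delta_pos":[0.0206,0.6531,0.0],"delta_rot":[0.0007,0.0048,-0.0092],"claw":40},{"delta_pos":[0.0206,0.6531,0.0],"delta_rot":[0.0007,0.0048,-0.0092],"claw":40},{"delta_pos":[0.0206,0.6531,0.0],"delta_rot":[0.0007,0.0048,-0.0092],"claw":40},{"delta_pos":[0.0206,0.6531,0.0],"delta_rot":[0.0007,0.0048,-0.0092],"claw":40},{"delta_pos":[0.0206,0.6531,0.0],"delta_rot":[0.0007,0.0048,-0.0092],"claw":40},{"delta_pos":[0.0206,0.6531,0.0],"delta_rot":[0.0007,0.0048,-0.0092],"claw":40},{"delta_pos":[0.0206,0.6531,0.0],"delta_rot":[0.0007,0.0048,-0.0092],"claw":40},{"delta_pos":[0.0206,0.6531,0.0],"delta_rot":[0.0007,0.0048,-0.0092],"claw":40},{"delta_pos":[0.0206,0.6531,0.0],"delta_rot":[0.0007,0.0048,-0.0092],"claw":40},{"delta_pos":[0.0206,0.6531,0.0],"delta_rot":[0.0007,0.0048,-0.0092],"claw":40},{"delta_pos":[0.0206,0.6531,0.0],"delta_rot":[0.0007,0.0048,-0.0092],"claw":40},{"delta_pos":[0.0206,0.6531,-0.03],"delta_rot":[0.0007,0.0048,-0.0092],"claw":40},{"delta_pos":[0.0206,0.6531,-0.06],"delta_rot":[0.0007,0.0048,-0.0092],"claw":40},{"delta_pos":[0.0206,0.6531,-0.06],"delta_rot":[0.0007,0.0048,-0.0092],"claw":40}]}}

```text
time: 21.67
eef_pos: [0.4862, 0.303, 0.1642]
tcp_rot: [-0.043, 0.71, 0.04, 0.702]
contact_force: [-1.0, -0.5, -1.1]
opening: 0.469
```

```bash
python3 look.py a7; python3 go.py 490 304.7 67 96.7
python3 - <<'E'
from h import *
a=cv2.imread('pics/a7s.png');b=cv2.imread('pics/a6s.png');print('mat area change',(cv2.absdiff(a,b).max(2)[185:245,380:450]>40).sum())
t=cv2.imread('pics/a7.png')
cv2.imwrite('pics/v7.png',np.hstack([cv2.resize(a[140:260,370:460],(0,0),fx=4,fy=4,interpolation=cv2.INTER_CUBIC),cv2.resize(t[240:340,360:460],(400,480))]))
E
```

```text
([405.5, 311.3], np.float64(17.4), 355)
([487.7, 304.4], np.float64(6.4), 243)
(((426.9598693847656, 275.7050476074219), (93.42835235595703, 46.34111404418945), 48.257225036621094), array([ 469., -400.]))
hole [230.22816399 196.56327986] [320.36510501 229.98869144] [0.63113909 0.11893397] [0.63248757 0.11893377]
21.7667 [0.48926566 0.30395318 0.16965737] [-0.04160873  0.70696583  0.04090046  0.70483699] 0.46538299726059656 [0.17443587 0.41031146 0.30919892]
dpos [0.0007, 0.0007, -0.1027] drot [0.0004, -0.0009, 0.0001] at [0.4893 0.304  0.1697] op 39.7 F [0.2 0.4 0.3]
mat area change 567
```

View pics/v7.png

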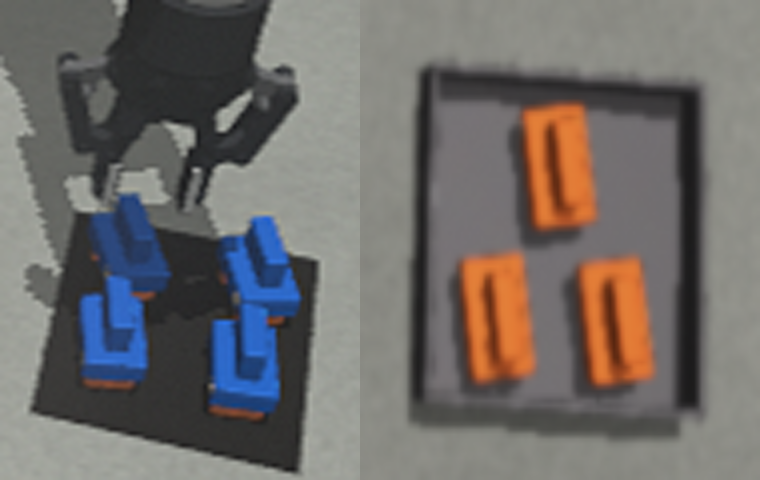

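Right half: all three orange carriers stand upright inside the tray. Left half: the gripper is over blue C. Descending and grasping.

{"method": "play_rows", "body": {"targets": [{"delta_pos":[0.0007,0.0007,-0.04],"delta_rot":[0.0004,-0.0009,0],"claw":40},{"delta_pos":[0.0007,0.0007,-0.08],"delta_rot":[0.0004,-0.0009,0],"claw":40},{"delta_pos":[0.0007,0.0007,-0.1],"delta_rot":[0.0004,-0.0009,0],"claw":40},{"delta_pos":[0.0007,0.0007,-0.1027],"delta_rot":[0.0004,-0.0009,0],"claw":40},{"delta_pos":[0.0007,0.0007,-0.1027],"delta_rot":[0.0004,-0.0009,0],"claw":40},{"delta_pos":[0.0007,0.0007,-0.1027],"delta_rot":[0.0004,-0.0009,0],"claw":40},{"delta_pos":[0.0007,0.0007,-0.1027],"delta_rot":[0.0004,-0.0009,0],"claw":5},{"delta_pos":[0.0007,0.0007,-0.1027],"delta_rot":[0.0004,-0.0009,0],"claw":5},{"delta_pos":[0.0007,0.0007,-0.1027],"delta_rot":[0.0004,-0.0009,0],"claw":5},{"delta_pos":[0.0007,0.0007,-0.1027],"delta_rot":[0.0004,-0.0009,0],"claw":5},{"delta_pos":[0.0007,0.0007,-0.1027],"delta_rot":[0.0004,-0.0009,0],"claw":5},{"delta_pos":[0.0007,0.0007,-0.1027],"delta_rot":[0.0004,-0.0009,0],"claw":5},{"delta_pos":[0.0007,0.0007,-0.1027],"delta_rot":[0.0004,-0.0009,0],"claw":5}]}}

```text
time: 22.85
eef_pos: [0.492, 0.3054, 0.07]
tcp_rot: [-0.041, 0.704, 0.042, 0.708]
contact_force: [-0.4, -0.5, 6.4]
opening: 0.167
```

```bash
python3 go.py 570.7 12.4 230 98.2
```

```text
dpos [0.0787, -0.293, 0.16] drot [-0.0006, 0.0016, 0.0084] at [0.492  0.3054 0.07  ] op 14.2 F [-0.4 -0.5  6.4]
```

{"method": "play_rows", "body": {"targets": [{"delta_pos":[0,0,0.02],"delta_rot":[0,0,0],"claw":5},{"delta_pos":[0,0,0.06],"delta_rot":[0,0,0],"claw":5},{"delta_pos":[0,0,0.1],"delta_rot":[0,0,0],"claw":5},{"delta_pos":[0,0,0.14],"delta_rot":[0,0,0],"claw":5},{"delta_pos":[0,0,0.16],"delta_rot":[0,0,0],"claw":5},{"delta_pos":[0.0807,-0.293,0.16],"delta_rot":[0,0,0.0084],"claw":5},{"delta_pos":[0.0807,-0.293,0.16],"delta_rot":[0,0,0.0084],"claw":5},{"delta_pos":[0.0807,-0.293,0.16],"delta_rot":[0,0,0.0084],"claw":5},{"delta_pos":[0.0807,-0.293,0.16],"delta_rot":[0,0,0.0084],"claw":5},{"delta_pos":[0.0807,-0.293,0.16],"delta_rot":[0,0,0.0084],"claw":5},{"delta_pos":[0.0807,-0.293,0.16],"delta_rot":[0,0,0.0084],"claw":5},{"delta_pos":[0.0807,-0.293,0.16],"delta_rot":[0,0,0.0084],"claw":5},{"delta_pos":[0.0807,-0.293,0.16],"delta_rot":[0,0,0.0084],"claw":5},{"delta_pos":[0.0807,-0.293,0.16],"delta_rot":[0,0,0.0084],"claw":5},{"delta_pos":[0.0807,-0.293,0.16],"delta_rot":[0,0,0.0084],"claw":5},{"delta_pos":[0.0807,-0.293,0.11],"delta_rot":[0,0,0.0084],"claw":5},{"delta_pos":[0.0807,-0.293,0.11],"delta_rot":[0,0,0.0084],"claw":5},{"delta_pos":[0.0807,-0.293,0.11],"delta_rot":[0,0,0.0084],"claw":5},{"delta_pos":[0.0807,-0.293,0.11],"delta_rot":[0,0,0.0084],"claw":5}]}}

```text
time: 24.43
eef_pos: [0.5718, 0.0139, 0.1793]
tcp_rot: [-0.05, 0.704, 0.052, 0.706]
contact_force: [0.4, -1.2, -2.4]
opening: 0.174
```

```bash
python3 go.py 572.7 12.4 151 98.2; python3 - <<'E'
from h import *
s=snap('scene','b1s'); cv2.imwrite('pics/v8.png',cv2.resize(s[150:250,200:340],None,fx=5,fy=5,interpolation=cv2.INTER_CUBIC))
E
```

```text
dpos [0.0009, -0.0015, -0.0283] drot [-0.0008, 0.0007, -0.0007] at [0.5718 0.0139 0.1793] op 14.9 F [ 0.4 -1.2 -2.4]
```

View pics/v8.png

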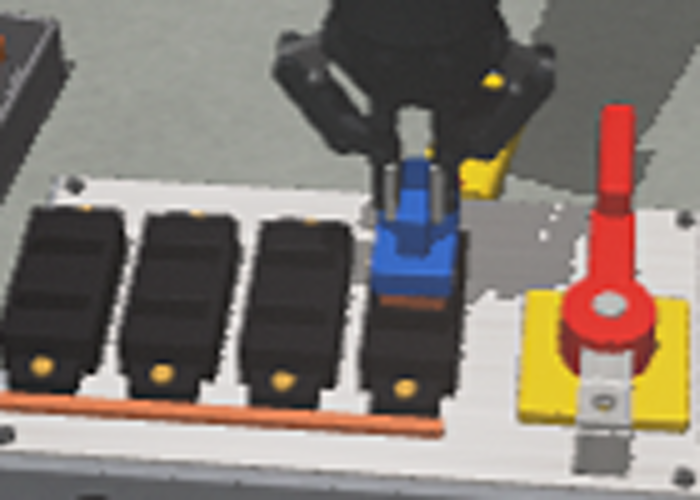

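Blue carrier hangs over base 1 (v8 (415,265)). Lowering gently.

{"method": "play_rows", "body": {"targets": [{"delta_pos":[0.0009,-0.0015,0],"delta_rot":[0,0,-0.0007],"claw":5},{"delta_pos":[0.0009,-0.0015,-0.006],"delta_rot":[0,0,-0.0007],"claw":5},{"delta_pos":[0.0009,-0.0015,-0.01],"delta_rot":[0,0,-0.0007],"claw":5},{"delta_pos":[0.0009,-0.0015,-0.013],"delta_rot":[0,0,-0.0007],"claw":5},{"delta_pos":[0.0009,-0.0015,-0.016],"delta_rot":[0,0,-0.0007],"claw":5},{"delta_pos":[0.0009,-0.0015,-0.018],"delta_rot":[0,0,-0.0007],"claw":5},{"delta_pos":[0.0009,-0.0015,-0.018],"delta_rot":[0,0,-0.0007],"claw":5}]}}

```text
time: 25.07
eef_pos: [0.5733, 0.012, 0.162]
tcp_rot: [-0.05, 0.704, 0.051, 0.707]
contact_force: [0.8, 0.2, -1.3]
opening: 0.17
```

```bash
python3 go.py 572.7 12.4 150 98.2
```

```text
dpos [-0.0006, 0.0004, -0.012] drot [-0.0007, 0.0012, 0.0002] at [0.5733 0.012  0.162 ] op 14.5 F [ 0.8  0.2 -1.3]
```

Already in the slots with no resistance. Pressing home.

{"method": "play_rows", "body": {"targets": [{"delta_pos":[0,0,-0.004],"delta_rot":[0,0,0],"claw":5},{"delta_pos":[0,0,-0.008],"delta_rot":[0,0,0],"claw":5},{"delta_pos":[0,0,-0.011],"delta_rot":[0,0,0],"claw":5},{"delta_pos":[0,0,-0.013],"delta_rot":[0,0,0],"claw":5},{"delta_pos":[0,0,-0.014],"delta_rot":[0,0,0],"claw":5},{"delta_pos":[0,0,-0.014],"delta_rot":[0,0,0],"claw":5},{"delta_pos":[0,0,-0.014],"delta_rot":[0,0,0],"claw":5}]}}

```text
time: 25.65
eef_pos: [0.5738, 0.0119, 0.152]
tcp_rot: [-0.05, 0.704, 0.051, 0.707]
contact_force: [-6.9, 0.1, 14.8]
opening: 0.17
```

```bash
python3 go.py 572.7 12.4 150 98.2
```

```text
dpos [-0.0011, 0.0005, -0.002] drot [-0.0006, 0.0012, 0.0] at [0.5738 0.0119 0.152 ] op 14.6 F [-6.9  0.1 14.8]
```

{"method": "play_rows", "body": {"targets": [{"delta_pos":[-0.001,0.0003,-0.004],"delta_rot":[0,0,0],"claw":5},{"delta_pos":[-0.001,0.0003,-0.008],"delta_rot":[0,0,0],"claw":5},{"delta_pos":[-0.001,0.0003,-0.01],"delta_rot":[0,0,0],"claw":5},{"delta_pos":[-0.001,0.0003,-0.01],"delta_rot":[0,0,0],"claw":5},{"delta_pos":[-0.001,0.0003,-0.01],"delta_rot":[0,0,0],"claw":5}]}}

```text
time: 26.07
eef_pos: [0.5739, 0.0119, 0.1519]
tcp_rot: [-0.051, 0.704, 0.051, 0.706]
contact_force: [-20.3, 0.7, 38.6]
opening: 0.169
```

```bash
python3 go.py 572.7 12.4 150 98.2
```

```text
dpos [-0.0012, 0.0005, -0.0019] drot [-0.0002, 0.0009, -0.0003] at [0.5739 0.0119 0.1519] op 14.4 F [-20.3   0.7  38.6]
```

{"method": "play_rows", "body": {"targets": [{"delta_pos":[0,0,0],"delta_rot":[0,0,0],"claw":5},{"delta_pos":[0,0,0],"delta_rot":[0,0,0],"claw":40},{"delta_pos":[0,0,0],"delta_rot":[0,0,0],"claw":40},{"delta_pos":[0,0,0],"delta_rot":[0,0,0],"claw":40},{"delta_pos":[0,0,0],"delta_rot":[0,0,0],"claw":40},{"delta_pos":[0,0,0.03],"delta_rot":[0,0,0],"claw":40},{"delta_pos":[0,0,0.07],"delta_rot":[0,0,0],"claw":40},{"delta_pos":[0,0,0.08],"delta_rot":[0,0,0],"claw":40}]}}

```text
time: 26.73
eef_pos: [0.5764, 0.0115, 0.237]
tcp_rot: [-0.051, 0.702, 0.05, 0.709]
contact_force: [1.7, 0.5, 1.5]
opening: 0.472
```

```bash
cat >> look.py <<'E'
    for r,a,c in blobs(t,(100,120,40),(130,255,255),150,(60,190,205,340))[0]:
        m=np.zeros(t.shape[:2],np.uint8); cv2.drawContours(m,[c],-1,1,-1)
        w=np.array([onz('top',(q[1],q[0]),.026)[:2] for q in np.argwhere(m)]); v=np.linalg.eigh(np.cov(w.T))[1][:,1]; print('pca',np.round(w.mean(0)*1e3,1),round((np.degrees(np.arctan2(v[1],v[0]))+90)%180-90,1))
    for r,a,c in blobs(s,(100,120,40),(130,255,255),60,(190,140,310,250))[0]: print('scene box blue',np.round(r[0],1),np.round(cv2.boundingRect(c)),a)
    for R,a,c in blobs(s,(6,150,60),(16,255,255),60,(120,130,220,200))[0]: print('tray or',np.round(R[0]),a)
E
python3 look.py b2; python3 go.py 496.8 390 67 95.3
```

```text
([405.6, 311.4], np.float64(19.0), 417)
([409.3, 398.1], np.float64(13.1), 410)
([495.7, 390.0], np.float64(6.8), 399)
(((427.3778991699219, 275.7236633300781), (93.40451049804688, 45.71922302246094), 49.053558349609375), array([ 469., -401.]))
hole [230.57407407 197.04320988] [320.36981758 229.98507463] [0.62995587 0.11796913] [0.63247374 0.11894269]
26.8333 [0.57587822 0.01156585 0.23500917] [-0.0512282   0.70197005  0.05050313  0.70856415] 0.4682230763499766 [-0.32229577  0.07963511 -0.11113005]
pca [405.7 311.4] 18.4
pca [408.6 398. ] 14.3
pca [496.3 389.5] 5.3
scene box blue [281.9 203.3] [273 190  18  28] 331.0
tray or [192. 163.] 248.0
tray or [168. 168.] 485.5
dpos [-0.0791, 0.3784, -0.168] drot [0.0002, 0.003, -0.0164] at [0.5759 0.0116 0.235 ] op 40.0 F [-0.3  0.1 -0.1]
```

{"method": "play_rows", "body": {"targets": [{"delta_pos":[-0.0794,0.3782,0.0],"delta_rot":[0.0002,0.003,-0.0164],"claw":40},{"delta_pos":[-0.0794,0.3782,0.0],"delta_rot":[0.0002,0.003,-0.0164],"claw":40},{"delta_pos":[-0.0794,0.3782,0.0],"delta_rot":[0.0002,0.003,-0.0164],"claw":40},{"delta_pos":[-0.0794,0.3782,0.0],"delta_rot":[0.0002,0.003,-0.0164],"claw":40},{"delta_pos":[-0.0794,0.3782,0.0],"delta_rot":[0.0002,0.003,-0.0164],"claw":40},{"delta_pos":[-0.0794,0.3782,0.0],"delta_rot":[0.0002,0.003,-0.0164],"claw":40},{"delta_pos":[-0.0794,0.3782,0.0],"delta_rot":[0.0002,0.003,-0.0164],"claw":40},{"delta_pos":[-0.0794,0.3782,0.0],"delta_rot":[0.0002,0.003,-0.0164],"claw":40},{"delta_pos":[-0.0794,0.3782,0.0],"delta_rot":[0.0002,0.003,-0.0164],"claw":40},{"delta_pos":[-0.0794,0.3782,0.0],"delta_rot":[0.0002,0.003,-0.0164],"claw":40},{"delta_pos":[-0.0794,0.3782,0.0],"delta_rot":[0.0002,0.003,-0.0164],"claw":40},{"delta_pos":[-0.0794,0.3782,-0.03],"delta_rot":[0.0002,0.003,-0.0164],"claw":40},{"delta_pos":[-0.0794,0.3782,-0.065],"delta_rot":[0.0002,0.003,-0.0164],"claw":40},{"delta_pos":[-0.0794,0.3782,-0.1],"delta_rot":[0.0002,0.003,-0.0164],"claw":40},{"delta_pos":[-0.0794,0.3782,-0.12],"delta_rot":[0.0002,0.003,-0.0164],"claw":40},{"delta_pos":[-0.0794,0.3782,-0.14],"delta_rot":[0.0002,0.003,-0.0164],"claw":40},{"delta_pos":[-0.0794,0.3782,-0.155],"delta_rot":[0.0002,0.003,-0.0164],"claw":40},{"delta_pos":[-0.0794,0.3782,-0.1665],"delta_rot":[0.0002,0.003,-0.0164],"claw":40},{"delta_pos":[-0.0794,0.3782,-0.1665],"delta_rot":[0.0002,0.003,-0.0164],"claw":40},{"delta_pos":[-0.0794,0.3782,-0.1665],"delta_rot":[0.0002,0.003,-0.0164],"claw":40}]}}

```text
time: 28.5
eef_pos: [0.4962, 0.3885, 0.0673]
tcp_rot: [-0.033, 0.707, 0.032, 0.706]
contact_force: [0.8, 0.9, -0.0]
opening: 0.466
```

```bash
python3 go.py 496.5 389.8 68 95.3
```

```text
dpos [0.0003, 0.0013, 0.0007] drot [0.0004, -0.0007, 0.0003] at [0.4962 0.3885 0.0673] op 39.8 F [ 0.8  0.9 -0. ]
```

Good. Closing on blue D.

{"method": "play_rows", "body": {"targets": [{"delta_pos":[0.0003,0.0013,0.0007],"delta_rot":[0,0,0],"claw":5},{"delta_pos":[0.0003,0.0013,0.0007],"delta_rot":[0,0,0],"claw":5},{"delta_pos":[0.0003,0.0013,0.0007],"delta_rot":[0,0,0],"claw":5},{"delta_pos":[0.0003,0.0013,0.0007],"delta_rot":[0,0,0],"claw":5},{"delta_pos":[0.0003,0.0013,0.0007],"delta_rot":[0,0,0],"claw":5},{"delta_pos":[0.0003,0.0013,0.0007],"delta_rot":[0,0,0],"claw":5},{"delta_pos":[0.0003,0.0013,0.0007],"delta_rot":[0,0,0],"claw":5}]}}

```text
time: 29.08
eef_pos: [0.4976, 0.3902, 0.0696]
tcp_rot: [-0.033, 0.706, 0.032, 0.707]
contact_force: [0.9, -1.2, 6.3]
opening: 0.165
```

```bash
python3 go.py 579.3 -47.1 180 98.2
```

```text
dpos [0.0817, -0.4373, 0.1104] drot [0.0001, 0.0001, 0.0164] at [0.4976 0.3902 0.0696] op 14.1 F [ 0.9 -1.2  6.3]
```

{"method": "play_rows", "body": {"targets": [{"delta_pos":[0,0,0.03],"delta_rot":[0,0,0],"claw":5},{"delta_pos":[0,0,0.07],"delta_rot":[0,0,0],"claw":5},{"delta_pos":[0,0,0.11],"delta_rot":[0,0,0],"claw":5},{"delta_pos":[0,0,0.15],"delta_rot":[0,0,0],"claw":5},{"delta_pos":[0,0,0.17],"delta_rot":[0,0,0],"claw":5},{"delta_pos":[0.0832,-0.4376,0.17],"delta_rot":[0,0,0.0164],"claw":5},{"delta_pos":[0.0832,-0.4376,0.17],"delta_rot":[0,0,0.0164],"claw":5},{"delta_pos":[0.0832,-0.4376,0.17],"delta_rot":[0,0,0.0164],"claw":5},{"delta_pos":[0.0832,-0.4376,0.17],"delta_rot":[0,0,0.0164],"claw":5},{"delta_pos":[0.0832,-0.4376,0.17],"delta_rot":[0,0,0.0164],"claw":5},{"delta_pos":[0.0832,-0.4376,0.17],"delta_rot":[0,0,0.0164],"claw":5},{"delta_pos":[0.0832,-0.4376,0.17],"delta_rot":[0,0,0.0164],"claw":5},{"delta_pos":[0.0832,-0.4376,0.17],"delta_rot":[0,0,0.0164],"claw":5},{"delta_pos":[0.0832,-0.4376,0.17],"delta_rot":[0,0,0.0164],"claw":5},{"delta_pos":[0.0832,-0.4376,0.17],"delta_rot":[0,0,0.0164],"claw":5},{"delta_pos":[0.0832,-0.4376,0.17],"delta_rot":[0,0,0.0164],"claw":5},{"delta_pos":[0.0832,-0.4376,0.17],"delta_rot":[0,0,0.0164],"claw":5},{"delta_pos":[0.0832,-0.4376,0.17],"delta_rot":[0,0,0.0164],"claw":5},{"delta_pos":[0.0832,-0.4376,0.14],"delta_rot":[0,0,0.0164],"claw":5},{"delta_pos":[0.0832,-0.4376,0.11],"delta_rot":[0,0,0.0164],"claw":5}]}}

```text
time: 30.75
eef_pos: [0.5819, -0.0464, 0.181]
tcp_rot: [-0.051, 0.703, 0.051, 0.707]
contact_force: [-0.5, -0.1, -2.1]
opening: 0.172
```

{"method": "play_rows", "body": {"targets": [{"delta_pos":[0,0,0],"delta_rot":[0,0,0],"claw":5},{"delta_pos":[0,0,0],"delta_rot":[0,0,0],"claw":5}]}}

```text
time: 30.92
eef_pos: [0.5801, -0.0444, 0.1787]
tcp_rot: [-0.051, 0.705, 0.052, 0.705]
contact_force: [1.0, -0.6, -1.2]
opening: 0.173
```

```bash
python3 go.py 580.8 -47.4 161 98.2
```

```text
dpos [0.0007, -0.003, -0.0177] drot [-0.0004, -0.0, -0.0009] at [ 0.5801 -0.0444  0.1787] op 14.7 F [ 1.  -0.6 -1.2]
```

{"method": "play_rows", "body": {"targets": [{"delta_pos":[0.0007,-0.003,0],"delta_rot":[0,0,-0.0009],"claw":5},{"delta_pos":[0.0007,-0.003,0],"delta_rot":[0,0,-0.0009],"claw":5},{"delta_pos":[0.0007,-0.003,-0.005],"delta_rot":[0,0,-0.0009],"claw":5},{"delta_pos":[0.0007,-0.003,-0.01],"delta_rot":[0,0,-0.0009],"claw":5},{"delta_pos":[0.0007,-0.003,-0.013],"delta_rot":[0,0,-0.0009],"claw":5},{"delta_pos":[0.0007,-0.003,-0.016],"delta_rot":[0,0,-0.0009],"claw":5},{"delta_pos":[0.0007,-0.003,-0.018],"delta_rot":[0,0,-0.0009],"claw":5},{"delta_pos":[0.0007,-0.003,-0.018],"delta_rot":[0,0,-0.0009],"claw":5}]}}

```text
time: 31.58
eef_pos: [0.5805, -0.0473, 0.1599]
tcp_rot: [-0.05, 0.706, 0.051, 0.705]
contact_force: [-0.2, 0.4, -1.8]
opening: 0.17
```

```bash
python3 go.py 580.8 -47.4 150 98.2
```

```text
dpos [0.0003, -0.0001, -0.0099] drot [-0.0006, -0.0005, 0.0001] at [ 0.5805 -0.0473  0.1599] op 14.5 F [-0.2  0.4 -1.8]
```

{"method": "play_rows", "body": {"targets": [{"delta_pos":[0,0,-0.004],"delta_rot":[0,0,0],"claw":5},{"delta_pos":[0,0,-0.007],"delta_rot":[0,0,0],"claw":5},{"delta_pos":[0,0,-0.01],"delta_rot":[0,0,0],"claw":5},{"delta_pos":[0,0,-0.013],"delta_rot":[0,0,0],"claw":5},{"delta_pos":[0,0,-0.015],"delta_rot":[0,0,0],"claw":5},{"delta_pos":[0,0,-0.015],"delta_rot":[0,0,0],"claw":5},{"delta_pos":[0,0,-0.015],"delta_rot":[0,0,0],"claw":5}]}}

```text
time: 32.17
eef_pos: [0.5815, -0.0477, 0.1515]
tcp_rot: [-0.05, 0.706, 0.051, 0.705]
contact_force: [-12.1, 0.8, 24.0]
opening: 0.169
```

```bash
python3 go.py 580.8 -47.4 150 98.2
```

```text
dpos [-0.0007, 0.0003, -0.0015] drot [-0.0003, -0.0003, -0.0001] at [ 0.5815 -0.0477  0.1515] op 14.4 F [-12.1   0.8  24. ]
```

Seated: z is .1515 against an expected .0696+.082=.1516. Releasing.

{"method": "play_rows", "body": {"targets": [{"delta_pos":[0,0,0],"delta_rot":[0,0,0],"claw":5},{"delta_pos":[0,0,0],"delta_rot":[0,0,0],"claw":40},{"delta_pos":[0,0,0],"delta_rot":[0,0,0],"claw":40},{"delta_pos":[0,0,0],"delta_rot":[0,0,0],"claw":40},{"delta_pos":[0,0,0],"delta_rot":[0,0,0],"claw":40},{"delta_pos":[0,0,0.03],"delta_rot":[0,0,0],"claw":40},{"delta_pos":[0,0,0.07],"delta_rot":[0,0,0],"claw":40},{"delta_pos":[0,0,0.08],"delta_rot":[0,0,0],"claw":40},{"delta_pos":[0,0,0.08],"delta_rot":[0,0,0],"claw":40}]}}

```text
time: 32.92
eef_pos: [0.5838, -0.0483, 0.236]
tcp_rot: [-0.051, 0.703, 0.05, 0.708]
contact_force: [1.3, -0.0, -0.2]
opening: 0.468
```

```bash
python3 look.py b3; python3 go.py 405.7 311.4 68 108.2
```

```text
([405.6, 311.4], np.float64(19.0), 417)
([409.3, 398.1], np.float64(13.1), 409)
(((427.15716552734375, 275.7123718261719), (93.41935729980469, 46.048797607421875), 48.63295364379883), array([ 469., -400.]))
hole [230.22625216 196.56131261] [320.37001595 229.99681021] [0.63114387 0.11893916] [0.63251043 0.11894947]
33.0167 [ 0.581277   -0.04763372  0.23087519] [-0.05028571  0.70576687  0.05111593  0.7048061 ] 0.4689486970536449 [-0.30224993  0.31137852 -1.01999519]
pca [405.7 311.4] 18.4
pca [408.6 398.1] 14.4
scene box blue [281.9 203.3] [273 190  18  28] 333.5
scene box blue [257.9 202.5] [249 189  19  27] 328.5
tray or [192. 163.] 246.5
tray or [168. 168.] 485.0
dpos [-0.1756, 0.359, -0.1629] drot [-0.0003, -0.0005, 0.0554] at [ 0.5813 -0.0476  0.2309] op 40.0 F [-0.3  0.3 -1. ]
```

{"method": "play_rows", "body": {"targets": [{"delta_pos":[-0.1756,0.359,0.0],"delta_rot":[0,0,0.0554],"claw":40},{"delta_pos":[-0.1756,0.359,0.0],"delta_rot":[0,0,0.0554],"claw":40},{"delta_pos":[-0.1756,0.359,0.0],"delta_rot":[0,0,0.0554],"claw":40},{"delta_pos":[-0.1756,0.359,0.0],"delta_rot":[0,0,0.0554],"claw":40},{"delta_pos":[-0.1756,0.359,0.0],"delta_rot":[0,0,0.0554],"claw":40},{"delta_pos":[-0.1756,0.359,0.0],"delta_rot":[0,0,0.0554],"claw":40},{"delta_pos":[-0.1756,0.359,0.0],"delta_rot":[0,0,0.0554],"claw":40},{"delta_pos":[-0.1756,0.359,0.0],"delta_rot":[0,0,0.0554],"claw":40},{"delta_pos":[-0.1756,0.359,0.0],"delta_rot":[0,0,0.0554],"claw":40},{"delta_pos":[-0.1756,0.359,0.0],"delta_rot":[0,0,0.0554],"claw":40},{"delta_pos":[-0.1756,0.359,0.0],"delta_rot":[0,0,0.0554],"claw":40},{"delta_pos":[-0.1756,0.359,-0.03],"delta_rot":[0,0,0.0554],"claw":40},{"delta_pos":[-0.1756,0.359,-0.065],"delta_rot":[0,0,0.0554],"claw":40},{"delta_pos":[-0.1756,0.359,-0.1],"delta_rot":[0,0,0.0554],"claw":40},{"delta_pos":[-0.1756,0.359,-0.12],"delta_rot":[0,0,0.0554],"claw":40},{"delta_pos":[-0.1756,0.359,-0.14],"delta_rot":[0,0,0.0554],"claw":40},{"delta_pos":[-0.1756,0.359,-0.155],"delta_rot":[0,0,0.0554],"claw":40},{"delta_pos":[-0.1756,0.359,-0.162],"delta_rot":[0,0,0.0554],"claw":40},{"delta_pos":[-0.1756,0.359,-0.162],"delta_rot":[0,0,0.0554],"claw":40},{"delta_pos":[-0.1756,0.359,-0.162],"delta_rot":[0,0,0.0554],"claw":40}]}}

```text
time: 34.68
eef_pos: [0.4053, 0.3107, 0.0681]
tcp_rot: [-0.112, 0.699, 0.112, 0.697]
contact_force: [0.4, 0.6, 1.0]
opening: 0.467
```

```bash
python3 go.py 405.7 311.4 68 108.2
```

```text
dpos [0.0004, 0.0007, -0.0001] drot [0.0001, -0.001, 0.0002] at [0.4053 0.3107 0.0681] op 39.9 F [0.4 0.6 1. ]
```

{"method": "play_rows", "body": {"targets": [{"delta_pos":[0.0004,0.0007,0],"delta_rot":[0,0,0],"claw":5},{"delta_pos":[0.0004,0.0007,0],"delta_rot":[0,0,0],"claw":5},{"delta_pos":[0.0004,0.0007,0],"delta_rot":[0,0,0],"claw":5},{"delta_pos":[0.0004,0.0007,0],"delta_rot":[0,0,0],"claw":5},{"delta_pos":[0.0004,0.0007,0],"delta_rot":[0,0,0],"claw":5},{"delta_pos":[0.0004,0.0007,0],"delta_rot":[0,0,0],"claw":5},{"delta_pos":[0.0004,0.0007,0],"delta_rot":[0,0,0],"claw":5}]}}

```text
time: 35.27
eef_pos: [0.4066, 0.3118, 0.0692]
tcp_rot: [-0.111, 0.699, 0.112, 0.698]
contact_force: [-0.1, -0.6, 6.0]
opening: 0.168
```

```bash
python3 go.py 588.9 -106.8 240 98.2
```

```text
dpos [0.1823, -0.4186, 0.1708] drot [-0.0002, -0.0004, -0.0554] at [0.4066 0.3118 0.0692] op 14.3 F [-0.1 -0.6  6. ]
```

{"method": "play_rows", "body": {"targets": [{"delta_pos":[0,0,0.03],"delta_rot":[0,0,0],"claw":5},{"delta_pos":[0,0,0.07],"delta_rot":[0,0,0],"claw":5},{"delta_pos":[0,0,0.11],"delta_rot":[0,0,0],"claw":5},{"delta_pos":[0,0,0.15],"delta_rot":[0,0,0],"claw":5},{"delta_pos":[0,0,0.17],"delta_rot":[0,0,0],"claw":5},{"delta_pos":[0.1826,-0.4187,0.17],"delta_rot":[0,0,-0.0554],"claw":5},{"delta_pos":[0.1826,-0.4187,0.17],"delta_rot":[0,0,-0.0554],"claw":5},{"delta_pos":[0.1826,-0.4187,0.17],"delta_rot":[0,0,-0.0554],"claw":5},{"delta_pos":[0.1826,-0.4187,0.17],"delta_rot":[0,0,-0.0554],"claw":5},{"delta_pos":[0.1826,-0.4187,0.17],"delta_rot":[0,0,-0.0554],"claw":5},{"delta_pos":[0.1826,-0.4187,0.17],"delta_rot":[0,0,-0.0554],"claw":5},{"delta_pos":[0.1826,-0.4187,0.17],"delta_rot":[0,0,-0.0554],"claw":5},{"delta_pos":[0.1826,-0.4187,0.17],"delta_rot":[0,0,-0.0554],"claw":5},{"delta_pos":[0.1826,-0.4187,0.17],"delta_rot":[0,0,-0.0554],"claw":5},{"delta_pos":[0.1826,-0.4187,0.17],"delta_rot":[0,0,-0.0554],"claw":5},{"delta_pos":[0.1826,-0.4187,0.17],"delta_rot":[0,0,-0.0554],"claw":5},{"delta_pos":[0.1826,-0.4187,0.17],"delta_rot":[0,0,-0.0554],"claw":5},{"delta_pos":[0.1826,-0.4187,0.17],"delta_rot":[0,0,-0.0554],"claw":5},{"delta_pos":[0.1826,-0.4187,0.14],"delta_rot":[0,0,-0.0554],"claw":5},{"delta_pos":[0.1826,-0.4187,0.11],"delta_rot":[0,0,-0.0554],"claw":5}]}}

```text
time: 36.93
eef_pos: [0.5901, -0.1063, 0.1805]
tcp_rot: [-0.051, 0.704, 0.051, 0.706]
contact_force: [0.3, 0.7, -2.5]
opening: 0.174
```

{"method": "play_rows", "body": {"targets": [{"delta_pos":[0,0,0],"delta_rot":[0,0,0],"claw":5},{"delta_pos":[0,0,0],"delta_rot":[0,0,0],"claw":5}]}}

```text
time: 37.1
eef_pos: [0.5882, -0.1043, 0.178]
tcp_rot: [-0.05, 0.706, 0.052, 0.704]
contact_force: [0.4, 0.1, -1.0]
opening: 0.17
```

```bash
python3 go.py 589.2 -106.9 161 98.2
```

```text
dpos [0.001, -0.0026, -0.017] drot [-0.0007, -0.0008, -0.0006] at [ 0.5882 -0.1043  0.178 ] op 14.6 F [ 0.4  0.1 -1. ]
```

{"method": "play_rows", "body": {"targets": [{"delta_pos":[0.001,-0.0026,0],"delta_rot":[0,0,-0.0006],"claw":5},{"delta_pos":[0.001,-0.0026,0],"delta_rot":[0,0,-0.0006],"claw":5},{"delta_pos":[0.001,-0.0026,-0.005],"delta_rot":[0,0,-0.0006],"claw":5},{"delta_pos":[0.001,-0.0026,-0.01],"delta_rot":[0,0,-0.0006],"claw":5},{"delta_pos":[0.001,-0.0026,-0.013],"delta_rot":[0,0,-0.0006],"claw":5},{"delta_pos":[0.001,-0.0026,-0.016],"delta_rot":[0,0,-0.0006],"claw":5},{"delta_pos":[0.001,-0.0026,-0.018],"delta_rot":[0,0,-0.0006],"claw":5},{"delta_pos":[0.001,-0.0026,-0.018],"delta_rot":[0,0,-0.0006],"claw":5}]}}

```text
time: 37.77
eef_pos: [0.5888, -0.1069, 0.1592]
tcp_rot: [-0.049, 0.707, 0.052, 0.704]
contact_force: [-0.0, 0.4, -1.5]
opening: 0.169
```

```bash
python3 go.py 589.2 -106.9 150 98.2
```

```text
dpos [0.0004, -0.0, -0.0092] drot [-0.0009, -0.0012, -0.0] at [ 0.5888 -0.1069  0.1592] op 14.4 F [-0.   0.4 -1.5]
```

{"method": "play_rows", "body": {"targets": [{"delta_pos":[0,0,-0.004],"delta_rot":[0,0.0,0],"claw":5},{"delta_pos":[0,0,-0.007],"delta_rot":[0,0,0],"claw":5},{"delta_pos":[0,0,-0.01],"delta_rot":[0,0,0],"claw":5},{"delta_pos":[0,0,-0.013],"delta_rot":[0,0,0],"claw":5},{"delta_pos":[0,0,-0.015],"delta_rot":[0,0,0],"claw":5},{"delta_pos":[0,0,-0.015],"delta_rot":[0,0,0],"claw":5},{"delta_pos":[0,0,-0.015],"delta_rot":[0,0,0],"claw":5}]}}

```text
time: 38.35
eef_pos: [0.5899, -0.1073, 0.1512]
tcp_rot: [-0.05, 0.706, 0.052, 0.704]
contact_force: [-11.6, 2.5, 24.0]
opening: 0.167
```

```bash
python3 go.py 589.2 -106.9 150 98.2
```

```text
dpos [-0.0007, 0.0004, -0.0012] drot [-0.0006, -0.0009, -0.0002] at [ 0.5899 -0.1073  0.1512] op 14.2 F [-11.6   2.5  24. ]
```

Seated: z is .1512, as expected from .0692+.082. Releasing.

{"method": "play_rows", "body": {"targets": [{"delta_pos":[0,0,0],"delta_rot":[0,0,0],"claw":5},{"delta_pos":[0,0,0],"delta_rot":[0,0,0],"claw":40},{"delta_pos":[0,0,0],"delta_rot":[0,0,0],"claw":40},{"delta_pos":[0,0,0],"delta_rot":[0,0,0],"claw":40},{"delta_pos":[0,0,0],"delta_rot":[0,0,0],"claw":40},{"delta_pos":[0,0,0.03],"delta_rot":[0,0,0],"claw":40},{"delta_pos":[0,0,0.07],"delta_rot":[0,0,0],"claw":40},{"delta_pos":[0,0,0.08],"delta_rot":[0,0,0],"claw":40},{"delta_pos":[0,0,0.08],"delta_rot":[0,0,0],"claw":40}]}}

```text
time: 39.1
eef_pos: [0.5923, -0.1082, 0.2359]
tcp_rot: [-0.051, 0.703, 0.05, 0.707]
contact_force: [0.2, -0.1, 0.6]
opening: 0.467
```

```bash
python3 look.py b4; python3 go.py 409 398.1 68 104.2
```

```text
([409.3, 398.1], np.float64(13.1), 411)
(((427.3778991699219, 275.7236633300781), (93.40451049804688, 45.71922302246094), 49.053558349609375), array([ 469., -401.]))
hole [230.22857143 196.56638655] [320.36292835 229.99844237] [0.63113117 0.11893231] [0.6325193  0.11893401]
39.2 [ 0.58977847 -0.10729298  0.23063255] [-0.04997082  0.70628531  0.05152382  0.70427926] 0.4663810550902925 [-0.18051546  0.15243316 -0.22172352]
pca [408.7 398. ] 14.4
scene box blue [281.9 204. ] [273 191  18  27] 325.5
scene box blue [257.9 202.5] [249 189  19  27] 335.5
scene box blue [234.2 201.2] [225 188  19  27] 336.0
tray or [192. 163.] 246.5
tray or [168. 168.] 485.5
dpos [-0.1808, 0.5054, -0.1626] drot [-0.0006, -0.001, 0.0332] at [ 0.5898 -0.1073  0.2306] op 39.8 F [-0.2  0.2 -0.2]
```

{"method": "play_rows", "body": {"targets": [{"delta_pos":[-0.1808,0.5054,0.0],"delta_rot":[-0.0006,-0.001,0.0332],"claw":40},{"delta_pos":[-0.1808,0.5054,0.0],"delta_rot":[-0.0006,-0.001,0.0332],"claw":40},{"delta_pos":[-0.1808,0.5054,0.0],"delta_rot":[-0.0006,-0.001,0.0332],"claw":40},{"delta_pos":[-0.1808,0.5054,0.0],"delta_rot":[-0.0006,-0.001,0.0332],"claw":40},{"delta_pos":[-0.1808,0.5054,0.0],"delta_rot":[-0.0006,-0.001,0.0332],"claw":40},{"delta_pos":[-0.1808,0.5054,0.0],"delta_rot":[-0.0006,-0.001,0.0332],"claw":40},{"delta_pos":[-0.1808,0.5054,0.0],"delta_rot":[-0.0006,-0.001,0.0332],"claw":40},{"delta_pos":[-0.1808,0.5054,0.0],"delta_rot":[-0.0006,-0.001,0.0332],"claw":40},{"delta_pos":[-0.1808,0.5054,0.0],"delta_rot":[-0.0006,-0.001,0.0332],"claw":40},{"delta_pos":[-0.1808,0.5054,0.0],"delta_rot":[-0.0006,-0.001,0.0332],"claw":40},{"delta_pos":[-0.1808,0.5054,0.0],"delta_rot":[-0.0006,-0.001,0.0332],"claw":40},{"delta_pos":[-0.1808,0.5054,0.0],"delta_rot":[-0.0006,-0.001,0.0332],"claw":40},{"delta_pos":[-0.1808,0.5054,0.0],"delta_rot":[-0.0006,-0.001,0.0332],"claw":40},{"delta_pos":[-0.1808,0.5054,0.0],"delta_rot":[-0.0006,-0.001,0.0332],"claw":40},{"delta_pos":[-0.1808,0.5054,-0.04],"delta_rot":[-0.0006,-0.001,0.0332],"claw":40},{"delta_pos":[-0.1808,0.5054,-0.08],"delta_rot":[-0.0006,-0.001,0.0332],"claw":40},{"delta_pos":[-0.1808,0.5054,-0.11],"delta_rot":[-0.0006,-0.001,0.0332],"claw":40},{"delta_pos":[-0.1808,0.5054,-0.11],"delta_rot":[-0.0006,-0.001,0.0332],"claw":40}]}}

```text
time: 40.7
eef_pos: [0.4033, 0.3939, 0.1105]
tcp_rot: [-0.091, 0.708, 0.084, 0.696]
contact_force: [-1.1, -0.8, -0.7]
opening: 0.466
```

```bash
python3 go.py 409 398.1 68 104.2
```

```text
dpos [0.0057, 0.0042, -0.0425] drot [0.0035, -0.005, -0.0] at [0.4033 0.3939 0.1105] op 39.8 F [-1.1 -0.8 -0.7]
```

Still settling; hold, then recompute.

{"method": "play_rows", "body": {"targets": [{"delta_pos":[0.0057,0.0042,0],"delta_rot":[0.0035,-0.005,0],"claw":40},{"delta_pos":[0.0057,0.0042,0],"delta_rot":[0.0035,-0.005,0],"claw":40},{"delta_pos":[0.0057,0.0042,-0.02],"delta_rot":[0.0035,-0.005,0],"claw":40},{"delta_pos":[0.0057,0.0042,-0.035],"delta_rot":[0.0035,-0.005,0],"claw":40},{"delta_pos":[0.0057,0.0042,-0.0425],"delta_rot":[0.0035,-0.005,0],"claw":40},{"delta_pos":[0.0057,0.0042,-0.0425],"delta_rot":[0.0035,-0.005,0],"claw":40},{"delta_pos":[0.0057,0.0042,-0.0425],"delta_rot":[0.0035,-0.005,0],"claw":40},{"delta_pos":[0.0057,0.0042,-0.0425],"delta_rot":[0.0035,-0.005,0],"claw":40}]}}

```text
time: 41.37
eef_pos: [0.4101, 0.3988, 0.0698]
tcp_rot: [-0.087, 0.701, 0.088, 0.703]
contact_force: [0.3, 0.1, 0.1]
opening: 0.468
```

```bash
python3 go.py 409 398.1 68 104.2
```

```text
dpos [-0.0011, -0.0007, -0.0018] drot [-0.0006, 0.0008, 0.0] at [0.4101 0.3988 0.0698] op 40.0 F [0.3 0.1 0.1]
```

{"method": "play_rows", "body": {"targets": [{"delta_pos":[-0.0011,-0.0007,-0.0018],"delta_rot":[0,0,0],"claw":5},{"delta_pos":[-0.0011,-0.0007,-0.0018],"delta_rot":[0,0,0],"claw":5},{"delta_pos":[-0.0011,-0.0007,-0.0018],"delta_rot":[0,0,0],"claw":5},{"delta_pos":[-0.0011,-0.0007,-0.0018],"delta_rot":[0,0,0],"claw":5},{"delta_pos":[-0.0011,-0.0007,-0.0018],"delta_rot":[0,0,0],"claw":5},{"delta_pos":[-0.0011,-0.0007,-0.0018],"delta_rot":[0,0,0],"claw":5},{"delta_pos":[-0.0011,-0.0007,-0.0018],"delta_rot":[0,0,0],"claw":5}]}}

```text
time: 41.95
eef_pos: [0.4097, 0.3985, 0.0693]
tcp_rot: [-0.087, 0.7, 0.088, 0.703]
contact_force: [-0.5, -1.6, 6.2]
opening: 0.17
```

```bash
python3 go.py 597.8 -166.3 240 98.2
```

```text
dpos [0.1881, -0.5648, 0.1707] drot [-0.0008, 0.0013, -0.0334] at [0.4097 0.3985 0.0693] op 14.5 F [-0.5 -1.6  6.2]
```

{"method": "play_rows", "body": {"targets": [{"delta_pos":[0,0,0.03],"delta_rot":[0,0,0],"claw":5},{"delta_pos":[0,0,0.07],"delta_rot":[0,0,0],"claw":5},{"delta_pos":[0,0,0.11],"delta_rot":[0,0,0],"claw":5},{"delta_pos":[0,0,0.15],"delta_rot":[0,0,0],"claw":5},{"delta_pos":[0,0,0.17],"delta_rot":[0,0,0],"claw":5},{"delta_pos":[0.1881,-0.565,0.17],"delta_rot":[0,0,-0.0334],"claw":5},{"delta_pos":[0.1881,-0.565,0.17],"delta_rot":[0,0,-0.0334],"claw":5},{"delta_pos":[0.1881,-0.565,0.17],"delta_rot":[0,0,-0.0334],"claw":5},{"delta_pos":[0.1881,-0.565,0.17],"delta_rot":[0,0,-0.0334],"claw":5},{"delta_pos":[0.1881,-0.565,0.17],"delta_rot":[0,0,-0.0334],"claw":5},{"delta_pos":[0.1881,-0.565,0.17],"delta_rot":[0,0,-0.0334],"claw":5},{"delta_pos":[0.1881,-0.565,0.17],"delta_rot":[0,0,-0.0334],"claw":5},{"delta_pos":[0.1881,-0.565,0.17],"delta_rot":[0,0,-0.0334],"claw":5},{"delta_pos":[0.1881,-0.565,0.17],"delta_rot":[0,0,-0.0334],"claw":5},{"delta_pos":[0.1881,-0.565,0.17],"delta_rot":[0,0,-0.0334],"claw":5},{"delta_pos":[0.1881,-0.565,0.17],"delta_rot":[0,0,-0.0334],"claw":5},{"delta_pos":[0.1881,-0.565,0.17],"delta_rot":[0,0,-0.0334],"claw":5},{"delta_pos":[0.1881,-0.565,0.17],"delta_rot":[0,0,-0.0334],"claw":5},{"delta_pos":[0.1881,-0.565,0.17],"delta_rot":[0,0,-0.0334],"claw":5},{"delta_pos":[0.1881,-0.565,0.17],"delta_rot":[0,0,-0.0334],"claw":5}]}}

```text
time: 43.62
eef_pos: [0.5983, -0.1718, 0.2382]
tcp_rot: [-0.049, 0.704, 0.049, 0.707]
contact_force: [-1.1, 0.4, -1.8]
opening: 0.173
```

```bash
python3 go.py 597.8 -166.5 180 98.2
```

```text
dpos [-0.0005, 0.0053, -0.0582] drot [-0.0, 0.0013, 0.0014] at [ 0.5983 -0.1718  0.2382] op 14.8 F [-1.1  0.4 -1.8]
```

{"method": "play_rows", "body": {"targets": [{"delta_pos":[-0.0005,0.0053,0],"delta_rot":[0,0,0.0014],"claw":5},{"delta_pos":[-0.0005,0.0053,0],"delta_rot":[0,0,0.0014],"claw":5},{"delta_pos":[-0.0005,0.0053,-0.03],"delta_rot":[0,0,0.0014],"claw":5},{"delta_pos":[-0.0005,0.0053,-0.05],"delta_rot":[0,0,0.0014],"claw":5},{"delta_pos":[-0.0005,0.0053,-0.0582],"delta_rot":[0,0,0.0014],"claw":5},{"delta_pos":[-0.0005,0.0053,-0.0582],"delta_rot":[0,0,0.0014],"claw":5},{"delta_pos":[-0.0005,0.0053,-0.0582],"delta_rot":[0,0,0.0014],"claw":5}]}}

```text
time: 44.2
eef_pos: [0.5976, -0.1652, 0.1799]
tcp_rot: [-0.051, 0.704, 0.051, 0.706]
contact_force: [1.4, -0.1, -0.4]
opening: 0.173
```

```bash
python3 go.py 597.8 -166.5 161 98.2
```

```text
dpos [0.0002, -0.0013, -0.0189] drot [-0.0002, 0.0011, -0.0005] at [ 0.5976 -0.1652  0.1799] op 14.8 F [ 1.4 -0.1 -0.4]
```

{"method": "play_rows", "body": {"targets": [{"delta_pos":[0.0002,-0.0013,0],"delta_rot":[0,0,-0.0005],"claw":5},{"delta_pos":[0.0002,-0.0013,0],"delta_rot":[0,0,-0.0005],"claw":5},{"delta_pos":[0.0002,-0.0013,-0.006],"delta_rot":[0,0,-0.0005],"claw":5},{"delta_pos":[0.0002,-0.0013,-0.011],"delta_rot":[0,0,-0.0005],"claw":5},{"delta_pos":[0.0002,-0.0013,-0.014],"delta_rot":[0,0,-0.0005],"claw":5},{"delta_pos":[0.0002,-0.0013,-0.017],"delta_rot":[0,0,-0.0005],"claw":5},{"delta_pos":[0.0002,-0.0013,-0.02],"delta_rot":[0,0,-0.0005],"claw":5},{"delta_pos":[0.0002,-0.0013,-0.02],"delta_rot":[0,0,-0.0005],"claw":5}]}}

```text
time: 44.87
eef_pos: [0.5973, -0.1663, 0.1588]
tcp_rot: [-0.05, 0.705, 0.051, 0.706]
contact_force: [-0.6, 0.2, -1.6]
opening: 0.168
```

```bash
python3 go.py 597.8 -166.5 150 98.2
```

```text
dpos [0.0005, -0.0002, -0.0088] drot [-0.0005, 0.0005, 0.0] at [ 0.5973 -0.1663  0.1588] op 14.3 F [-0.6  0.2 -1.6]
```

{"method": "play_rows", "body": {"targets": [{"delta_pos":[0,0,-0.004],"delta_rot":[0,0.0,0],"claw":5},{"delta_pos":[0,0,-0.007],"delta_rot":[0,0,0],"claw":5},{"delta_pos":[0,0,-0.01],"delta_rot":[0,0,0],"claw":5},{"delta_pos":[0,0,-0.013],"delta_rot":[0,0,0],"claw":5},{"delta_pos":[0,0,-0.015],"delta_rot":[0,0,0],"claw":5},{"delta_pos":[0,0,-0.015],"delta_rot":[0,0,0],"claw":5},{"delta_pos":[0,0,-0.015],"delta_rot":[0,0,0],"claw":5}]}}

```text
time: 45.45
eef_pos: [0.598, -0.1669, 0.1512]
tcp_rot: [-0.05, 0.705, 0.051, 0.706]
contact_force: [-13.6, 3.6, 25.6]
opening: 0.173
```

```bash
python3 go.py 597.8 -166.5 150 98.2
```

```text
dpos [-0.0002, 0.0004, -0.0012] drot [-0.0002, 0.0004, -0.0001] at [ 0.598  -0.1669  0.1512] op 14.7 F [-13.6   3.6  25.6]
```

Seated. Releasing, lifting, and moving well clear (back towards the start area, high) for a final look.

{"method": "play_rows", "body": {"targets": [{"delta_pos":[0,0,0],"delta_rot":[0,0,0],"claw":5},{"delta_pos":[0,0,0],"delta_rot":[0,0,0],"claw":40},{"delta_pos":[0,0,0],"delta_rot":[0,0,0],"claw":40},{"delta_pos":[0,0,0],"delta_rot":[0,0,0],"claw":40},{"delta_pos":[0,0,0],"delta_rot":[0,0,0],"claw":40},{"delta_pos":[0,0,0.03],"delta_rot":[0,0,0],"claw":40},{"delta_pos":[0,0,0.07],"delta_rot":[0,0,0],"claw":40},{"delta_pos":[0,0,0.11],"delta_rot":[0,0,0],"claw":40},{"delta_pos":[-0.2,-0.4,0.11],"delta_rot":[0,0,0],"claw":40},{"delta_pos":[-0.2,-0.4,0.11],"delta_rot":[0,0,0],"claw":40},{"delta_pos":[-0.2,-0.4,0.11],"delta_rot":[0,0,0],"claw":40},{"delta_pos":[-0.2,-0.4,0.11],"delta_rot":[0,0,0],"claw":40},{"delta_pos":[-0.2,-0.4,0.11],"delta_rot":[0,0,0],"claw":40},{"delta_pos":[-0.2,-0.4,0.11],"delta_rot":[0,0,0],"claw":40},{"delta_pos":[-0.2,-0.4,0.11],"delta_rot":[0,0,0],"claw":40},{"delta_pos":[-0.2,-0.4,0.11],"delta_rot":[0,0,0],"claw":40},{"delta_pos":[-0.2,-0.4,0.11],"delta_rot":[0,0,0],"claw":40},{"delta_pos":[-0.2,-0.4,0.11],"delta_rot":[0,0,0],"claw":40},{"delta_pos":[-0.2,-0.4,0.11],"delta_rot":[0,0,0],"claw":40},{"delta_pos":[-0.2,-0.4,0.11],"delta_rot":[0,0,0],"claw":40}]}}

```text
time: 47.12
eef_pos: [0.3941, -0.5719, 0.2597]
tcp_rot: [-0.049, 0.706, 0.048, 0.705]
contact_force: [-0.4, 1.0, 0.4]
opening: 0.47
```

```bash
python3 look.py z1; python3 - <<'E'
from h import *
s=cv2.imread('pics/z1s.png');t=cv2.imread('pics/z1.png')
cv2.imwrite('pics/v9.png',np.vstack([cv2.resize(s[140:300,120:420],(780,416),interpolation=cv2.INTER_CUBIC)]))
cv2.imwrite('pics/v10.png',cv2.resize(t[130:345,90:460],None,fx=2.1,fy=2.1,interpolation=cv2.INTER_CUBIC))
E
```

```text
(((412.0, 289.5), (69.0, 64.0), 90.0), array([ 431., -360.]))
hole [230.2238806  196.55783582] [320.36956522 229.99665552] [0.63115246 0.11894582] [0.63251018 0.11894835]
47.2167 [ 0.39700295 -0.56768132  0.25977707] [-0.04890715  0.70496634  0.05077495  0.70572832] 0.46470274292738417 [-0.21681013  0.33092073  0.11013473]
scene box blue [281.9 204. ] [273 191  18  27] 325.5
scene box blue [258.2 202.6] [249 189  19  27] 323.5
scene box blue [234.1 201.2] [225 188  19  27] 331.0
scene box blue [212.  199.9] [202 186  20  27] 340.5
tray or [192. 163.] 246.5
tray or [168. 168.] 487.5
```

View pics/v9.png

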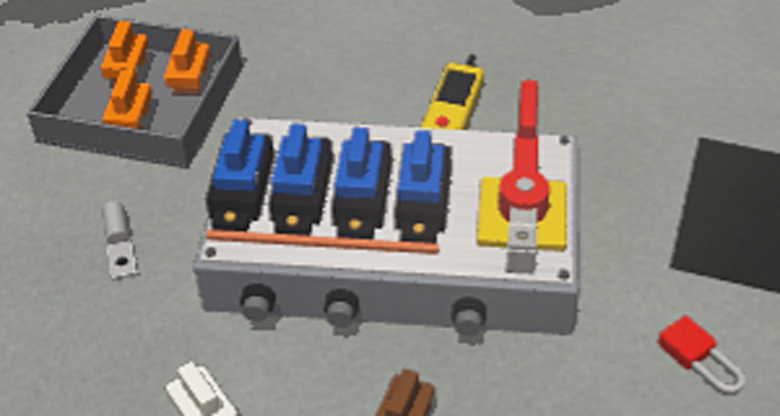

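View pics/v10.png

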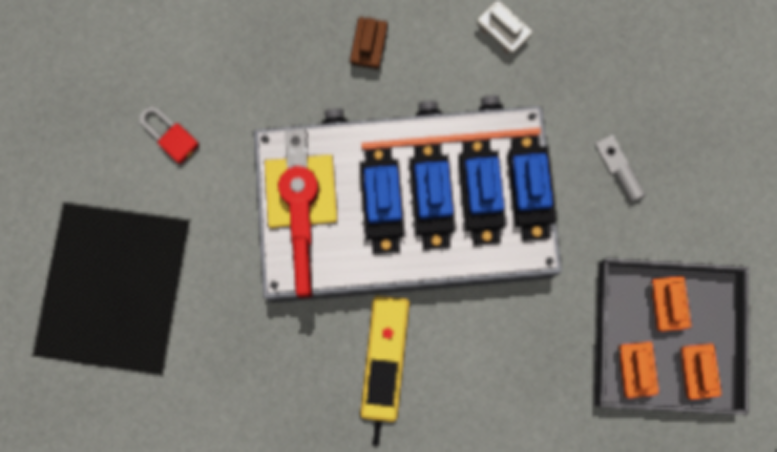

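All four blue carriers sit in the bases (v10 (382,193), (432,188), (483,184), (533,180)) and three orange ones are in the tray. The switch is OFF with the tongue over the hasp (296,140). The padlock, tester, lug and look-alikes haven't been touched. Letting the arm settle, then handing in.

{"method": "play_rows", "body": {"targets": [{"delta_pos":[0,0,0],"delta_rot":[0,0,0],"claw":40},{"delta_pos":[0,0,0],"delta_rot":[0,0,0],"claw":40},{"delta_pos":[0,0,0],"delta_rot":[0,0,0],"claw":40},{"delta_pos":[0,0,0],"delta_rot":[0,0,0],"claw":40}]}}

```text
time: 47.55
eef_pos: [0.3979, -0.5666, 0.2599]
tcp_rot: [-0.049, 0.705, 0.051, 0.706]
contact_force: [-0.6, -1.2, 0.1]
opening: 0.469
```

```bash
python3 -c "
from plant import ctrl
print(ctrl.sign_off())"
```

```text
the job is handed in; nothing more can be done
None
```

The job is done and handed in at 47.6 s; sign-off gives no verdict. I swung the main switch to OFF first. Then I pulled the three old carriers that were there (bases 1, 2 and 4; base 3 was empty) into the tray and plugged one blue carrier into each of the four bases.

**Padlock holes:** the handle-hole position did not change after I let go of the handle. It lies within about 0.3 mm of the hasp hole sideways in the top view. The scene view puts it about 0.9 mm off sideways and 2 mm along the tongue. All of that is within the 4 mm the shackle allows, though the camera calibration is only good to about 2 mm.

**Blue carriers:** each stopped at its home height under a 24–39 N push. In the last pictures they match where the old ones sat to about a pixel.

**Everything else:** three orange carriers stand upright in the tray. The padlock, tester, lug and the brown and white look-alikes look undisturbed. I saw nothing get knocked aside.

**Checks that failed or disagreed:** the script's tray-centre finder gave useless numbers, so I judged the tray by eye and by the orange carriers in it. I also measured about 7–20 N sideways while pressing the carriers home, but they seated anyway.

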